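# Load screen blocks on the fettling bed

## Task

Get the dusty fettling job ready: slide the extraction gate one click, to half open, and let go of it. Then, longest block first, take each screen block on the ware board, lay it in the squaring jig with its length along the long fence and push it flush against both fences, let go, regrip it and set it down square inside its own outline on the bed; when all the blocks are there, slide the gate one more click to fully open. Leave the jug, tub and brush where they are.

Things in the scene. Friction and masses are not known exactly. Their poses are not given: they have to be found in the camera images.
- block_long: cream fired-clay screen block, the long one, with 4 open cells along its top. Foot 150 x 68 x 12 mm; on it, centred, an openwork body 138 mm long, 36 mm wide, its top 52 mm above the underside. Grip it across the body. About 0.42 kg. Origin: centre of the underside; y along the length, z up; the same after a half turn. May be absent
- block_mid: cream fired-clay screen block, the middle one, with 3 open cells along its top. Foot 115 x 68 x 12 mm; on it, centred, an openwork body 103 mm long, 36 mm wide, its top 52 mm above the underside. Grip it across the body. About 0.33 kg. Origin: centre of the underside; y along the length, z up; the same after a half turn. May be absent
- block_short: cream fired-clay screen block, the short one, with 2 open cells along its top. Foot 80 x 68 x 12 mm; on it, centred, an openwork body 68 mm long, 36 mm wide, its top 52 mm above the underside. Grip it across the body. About 0.24 kg. Origin: centre of the underside; y along the length, z up; the same after a half turn. May be absent
- jig_corner (a point): inner corner, at base-top level, of the wooden squaring jig (fixed, base 130 x 210 mm, 12 mm thick). Two aluminium fences 12 mm wide stand 8 mm above the base: the long one's inner face runs 198 mm along -y from here, the short one's 118 mm along -x. Free base: x<0, y<0. A block squared, length along the long fence, has its origin at x -34 mm, y minus half its length. z up
- place_long (a point): centre, at the surface, of the long block's white painted outline on the dark slotted downdraft bed (fixed plate 310 x 220 x 20 mm, flat). The outline's inside is 162 mm along y and 80 mm along x, 6 mm clear of the block all round. The three outlines lie side by side 100 mm apart in x. z up
- place_mid (a point): centre, at the surface, of the middle block's white painted outline on the dark slotted downdraft bed (fixed plate 310 x 220 x 20 mm, flat). The outline's inside is 127 mm along y and 80 mm along x, 6 mm clear of the block all round. The three outlines lie side by side 100 mm apart in x. z up
- place_short (a point): centre, at the surface, of the short block's white painted outline on the dark slotted downdraft bed (fixed plate 310 x 220 x 20 mm, flat). The outline's inside is 92 mm along y and 80 mm along x, 6 mm clear of the block all round. The three outlines lie side by side 100 mm apart in x. z up
- ware_board: flat plywood board, fixed, 310 x 220 x 12 mm, on which the blocks start side by side, lengths roughly along its y. Origin: centre of the underside
- gate_tab (a point): top centre of the black upright tab on the extraction gate's steel shutter plate. Tab 14 mm thick along y, 45 mm wide along x, standing 34 mm above the plate (100 mm along y, 76 along x); its top is 64 mm above the table. The plate slides along +y of this frame to open, between rails (top 32 mm above the table) on a fixed aluminium body 100 x 230 mm
- gate_plate (a joint): travel of the shutter plate in m along +y of gate_tab: 0 shut, 0.04 half open, 0.08 fully open. A sprung detent holds each of these three stops; pushing takes about 6 N, and once let go anywhere within 15 mm of a stop the plate snaps to it (within 3 mm)
- jug: clear plastic jug, 100 mm wide, 95 mm high, handle on one side, bystander. Origin: centre of the underside
- tub: turquoise bowl, 110 mm wide, 50 mm high, bystander. Origin: centre of the underside
- brush: brush about 180 mm long lying flat, bystander. Origin: on its length, underside
There are look-alikes about, which are no part of the job. What is shaped like the part that bears jig_corner but green is not meant. What is shaped like the block_long but brown is not meant.

How it is judged (in metres and radians):
On the way, in this order (a step that is already met when the one before it is completed fails the run):
1. the extraction gate has been slid one click, to its half-open stop, and let go (value of joint gate_plate between 0.035 and 0.045 m and contact force between the fingers and gate_plate below 0.1 N), for 0.3 s.
2. the long block lies squared and let go in the jig, foot flush on both fences (x of block_long in the frame of jig_corner between -0.037 and -0.031 m and y of block_long in the frame of jig_corner between -0.078 and -0.072 m and z of block_long in the frame of jig_corner between -0.004 and 0.004 m and angle between the y axis of block_long and the y axis of jig_corner, either way round below 0.025 rad and contact force between the fingers and block_long below 0.1 N and linear speed of block_long below 0.02 m/s), for 0.2 s.
3. the long block lies let go inside its own outline on the bed (x of block_long in the frame of place_long between -0.006 and 0.006 m and y of block_long in the frame of place_long between -0.006 and 0.006 m and z of block_long in the frame of place_long between -0.004 and 0.004 m and angle between the y axis of block_long and the y axis of place_long, either way round below 0.06 rad and angle between block_long's own z axis and vertical below 0.06 rad and contact force between the fingers and block_long below 0.1 N and linear speed of block_long below 0.02 m/s), for 0.2 s.
4. the middle block lies squared and let go in the jig, foot flush on both fences (x of block_mid in the frame of jig_corner between -0.037 and -0.031 m and y of block_mid in the frame of jig_corner between -0.0605 and -0.0545 m and z of block_mid in the frame of jig_corner between -0.004 and 0.004 m and angle between the y axis of block_mid and the y axis of jig_corner, either way round below 0.025 rad and contact force between the fingers and block_mid below 0.1 N and linear speed of block_mid below 0.02 m/s), for 0.2 s.
5. the middle block lies let go inside its own outline on the bed (x of block_mid in the frame of place_mid between -0.006 and 0.006 m and y of block_mid in the frame of place_mid between -0.006 and 0.006 m and z of block_mid in the frame of place_mid between -0.004 and 0.004 m and angle between the y axis of block_mid and the y axis of place_mid, either way round below 0.06 rad and angle between block_mid's own z axis and vertical below 0.06 rad and contact force between the fingers and block_mid below 0.1 N and linear speed of block_mid below 0.02 m/s), for 0.2 s.
6. the short block lies squared and let go in the jig, foot flush on both fences (x of block_short in the frame of jig_corner between -0.037 and -0.031 m and y of block_short in the frame of jig_corner between -0.043 and -0.037 m and z of block_short in the frame of jig_corner between -0.004 and 0.004 m and angle between the y axis of block_short and the y axis of jig_corner, either way round below 0.025 rad and contact force between the fingers and block_short below 0.1 N and linear speed of block_short below 0.02 m/s), for 0.2 s.
7. the short block lies let go inside its own outline on the bed (x of block_short in the frame of place_short between -0.006 and 0.006 m and y of block_short in the frame of place_short between -0.006 and 0.006 m and z of block_short in the frame of place_short between -0.004 and 0.004 m and angle between the y axis of block_short and the y axis of place_short, either way round below 0.06 rad and angle between block_short's own z axis and vertical below 0.06 rad and contact force between the fingers and block_short below 0.1 N and linear speed of block_short below 0.02 m/s), for 0.2 s.
8. the gate has been slid one more click, to its fully open stop, and let go (value of joint gate_plate between 0.075 and 0.085 m and contact force between the fingers and gate_plate below 0.1 N), for 0.3 s.
At the end, for the whole second after the job is handed in: every block present lies let go and at rest, upright and flat on the bed, centred in its own outline within 6 mm each way and square to it within 0.06 rad; the gate plate is within 5 mm of its fully open stop and let go (all of step 3 and all of step 5 and all of step 7 and all of step 8); the robot touches nothing.
It fails at once if the jug is pushed away or tipped (distance of jug from where it was at the start of the episode above 0.03 m or angle between jug's own z axis and vertical above 0.4 rad).
It fails at once if the tub is pushed away or tipped (distance of tub from where it was at the start of the episode above 0.03 m or angle between tub's own z axis and vertical above 0.4 rad).
It fails at once if the brush is pushed away or tipped (distance of brush from where it was at the start of the episode above 0.03 m).
Of block_long, block_mid, block_short only 2 to 3 are there at a start; the rules pass over those that are not, and their reading is None.
At some moment in a run one of block_long, block_mid, block_short may be knocked a few centimetres aside while the robot is not near it.
Once in a run the grip may slacken for a moment while it holds something.
It also fails if it takes over 210 s, if anything falls off the work surface, if the arm or the gripper's body presses on something with over 40 N, if the wrist force passes 120 N, or if a joint passes its speed limit or range.

## Robot

A 6-joint arm with a two-finger parallel gripper is mounted at the origin on the work surface. World frame = base frame: x ahead of the robot, y to its left, z up, the work surface at z = 0. Lengths are in mm, angles in rad, forces in N, time in s.
With the tool pointing down it reaches from about 325 to 900 mm from the base axis. Payload 6.1 kg.
Tool frame: the origin (TCP) lies midway between the tips of the shut fingers; the grasp point (between the pads) lies 19 mm behind it; z points along the fingers, y is the line along which they close (so a half turn about z gives the same grasp; the last joint's range is limited). The gripper opens to 85 mm and grips with 20 to 120 N. Pads are 22 mm wide; open, the fingers measure 114 mm over their backs; the gripper's body (76 mm by 85 mm) begins 54 mm behind the grasp point. The pads swing forward as they close: fully open they stand 13 mm farther back than shut.
Start: joints at [1.221, 0.22, 1.526, -0, 1.395, -0.126], TCP at [138.709, 609.406, 231.3] pointing down, gripper open.
Joint ranges: [-2.98, 2.98], [-0.91, 2.08], [0.09, 2.57], [-1.24, 4.39], [0.2, 2.65], [-2.68, 2.68]. Speed limits (rad/s): [2.57, 2.57, 3.01, 3.14, 3.14, 3.14].

## Interface

Orientations are given as [roll, pitch, yaw] about the fixed x, y, z axes, in that order (R = Rz(yaw) Ry(pitch) Rx(roll)).
In Python, from cell import arm gives the robot as it stands. The module is installed in compiled form; this text tells all that it offers.
- The arm moves only by the tool drive_tool, never from a script. Its argument "motion" is a list of rows, each a list of 7 numbers: the shift along the tool's x, y, z as a fraction of full scale, then the turn, a rotation vector about the tool's x, y, z as a fraction of full scale, then the closure, from 0 (fully open) to 1 (shut). In form: [[tx, ty, tz, wx, wy, wz, claw], ...]. A call has 1 to 20 rows; each row shifts and turns the commanded pose from where the row before left it, along the tool's axes as they then stand; what a row does not reach is not made up. Full scale, the value 1, is 600 mm for a shift and 360 degrees for a turn. A row lasts 1/8 s, in which the tool goes at most 62.5 mm and 10.7 degrees, less where a joint would pass 70% of its speed; a pose out of reach is approached as far as the arm can. A call with a number of a shift or a turn outside -1 to 1 is refused whole. A call with a gripper value outside its range is refused whole. The fingers move at their own pace and stop on an object; the grip force is fixed at half the most. Time passes only in rows, so rows that do not move let the fingers close. It gives the time, the measured TCP pose, the force, the opening and the grip force at its end, in the units of the state.
- arm.get_obs(): the state, without advancing time (a new reading comes with each control period).
- arm.capture(name): name is "scene" or "top" or "wrist"; returns (picture, depth): 400x640x3 uint8, red, green, blue; 400x640 float32, mm along the optical axis (not along the pixel's ray), 0 where there is no reading.
- arm.get_calibration(name): a dict with "intrinsics" (3x3 intrinsics, pixels), "T" (4x4, takes a point from camera to world coordinates); the wrist camera has in their place "T_tool_cam" (4x4, takes a point from camera to tool coordinates, whose origin is the TCP and whose axes are the flange's). Camera axes: x right, y down, z forward; pixel columns grow to the right and rows downward; lengths in mm; the calibration is good to about 2 mm. A picture is of the moment at which its call begins: read the wrist's pose just before it. get_calibration takes no time and is no camera call.
- arm.close_job(): hands the job in; it is judged then, once.
The state is a dict: "clock": time; "joint_positions": joint angles; "joint_velocities": joint speeds; "tau": joint torques, N m; "tool_pos": TCP position; "eef_rot": TCP orientation; "contact_force": force on the tool from outside, world axes, zero at the start; "torque": the same for the moment, N m; "gripper_width": finger opening in mm; "grasp_force": force on a finger pad.
Only numpy, scipy, OpenCV 4.12 (cv2) and the standard library are available. Lean on these libraries where they do the work, as an engineer would, in place of code of your own. Each camera call takes 0.05 s, during which the arm holds its last target. There are 200 camera calls.

## Working session

There is one attempt and no reset: what is moved stays moved. The work goes in short steps, Python scripts to look and compute and a tool call to move; the robot and the scene stay as the last step left them, time stands still between calls to the robot, and variables do not carry over. Pictures are saved under pics/ and viewed, at most 14 in all, crops included, and the job is handed in when it is done.

Besides the shell and the picture viewer there is one more tool, called after "Call:" as name(argument=value, ...) on one line, values as JSON. drive_tool: Moves the arm, as the interface text tells. Its arguments: {"type":"object","properties":{"motion":{"type":"array"}},"required":["motion"]}

```bash
mkdir -p pics
cat > h.py <<'E'
import numpy as np, cv2
from cell import arm
from scipy.spatial.transform import Rotation as R
def save(n,img): cv2.imwrite('pics/%s.png'%n, cv2.cvtColor(img,cv2.COLOR_RGB2BGR))
def tool():
    o=arm.get_obs(); T=np.eye(4); T[:3,:3]=R.from_euler('xyz',o['eef_rot']).as_matrix(); T[:3,3]=o['tool_pos']; return T
def cap(name):
    T0=tool(); c=arm.get_calibration(name); p,d=arm.capture(name)
    T=T0@c['T_tool_cam'] if name=='wrist' else c['T']
    K=c['intrinsics']; v,u=np.mgrid[:400,:640]
    P=np.stack([(u-K[0,2])/K[0,0]*d,(v-K[1,2])/K[1,1]*d,d],-1)@np.array(T)[:3,:3].T+np.array(T)[:3,3]
    P[d==0]=np.nan
    return p,d,P
E
python3 - <<'E'
from h import *
print(arm.get_obs())
for n in('top','scene'):
    p,d,P=cap(n); save(n+'0',p); np.savez(n+'0',p=p,P=P)
    c=arm.get_calibration(n); print(c)
print(arm.get_calibration('wrist'))
E
```

```text
{'clock': 0.0, 'joint_positions': array([ 1.22087710e+00,  2.21233217e-01,  1.52763930e+00, -4.27854517e-05,
        1.39470165e+00, -1.26116935e-01]), 'joint_velocities': array([-0.0004704 , -0.00151541,  0.00062926, -0.00203438,  0.00025818,
       -0.0009841 ]), 'tau': array([-2.17635330e-03, -4.96889520e+01, -3.89399743e+01, -3.28725937e-04,
        1.08540145e-02,  2.53592526e-05]), 'tool_pos': array([138.52499591, 608.81860863, 230.17993741]), 'eef_rot': array([-3.13962158e+00, -2.07465417e-04,  2.91779769e+00]), 'contact_force': array([-0.27984389,  0.16418943, -1.57227999]), 'torque': array([ 0.0138571 , -0.02463008,  0.00435463]), 'grasp_force': 0.0, 'gripper_width': 85.51809924571715}
{'intrinsics': array([[398.7795046 ,   0.        , 315.70066656],
       [  0.        , 398.7795046 , 196.10510213],
       [  0.        ,   0.        ,   1.        ]]), 'T': array([[-1.43689680e-02, -9.89332291e-01,  1.44966032e-01,
         3.08584096e+02],
       [-9.99891018e-01,  1.47084721e-02,  1.27039667e-03,
         9.10496635e+01],
       [-3.38907328e-03, -1.44931979e-01, -9.894358
[... 463 characters left out ...]
],
       [-8.31191498e-03, -4.87605778e-01, -8.73024351e-01,
         1.07248300e+03],
       [ 0.00000000e+00,  0.00000000e+00,  0.00000000e+00,
         1.00000000e+00]])}
{'intrinsics': array([[280.01731853,   0.        , 321.13496275],
       [  0.        , 280.01731853, 203.90560184],
       [  0.        ,   0.        ,   1.        ]]), 'T_tool_cam': array([[-1.42767634e-03, -9.52232339e-01, -3.05371143e-01,
         7.80870693e+01],
       [ 9.99998980e-01, -1.37303766e-03, -3.93698042e-04,
         3.44467919e-01],
       [-4.43940712e-05, -3.05371393e-01,  9.52233328e-01,
        -1.41878557e+02],
       [ 0.00000000e+00,  0.00000000e+00,  0.00000000e+00,
         1.00000000e+00]])}
```

View pics/top0.png

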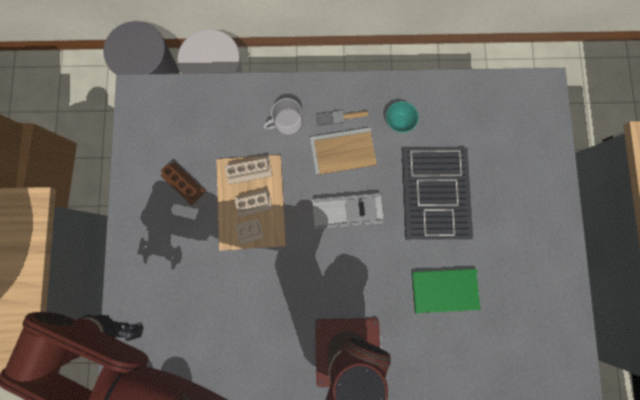

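View pics/scene0.png

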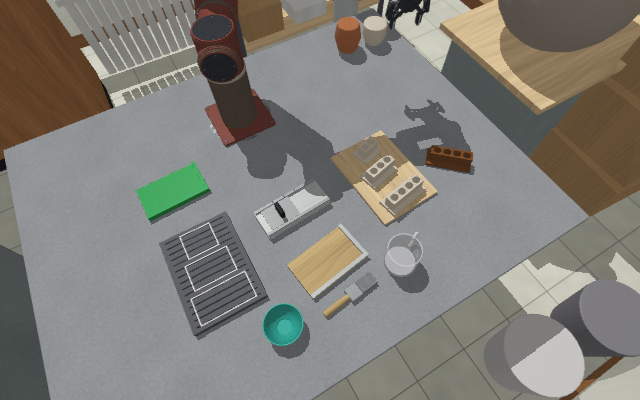

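Candidates: long block, the cream one at (247,168) in the top picture, against the brown look-alike at (182,182). Jig, the wooden one at (343,150), against the green one at (446,290). Mid block is at (252,201), short at (249,229), gate tab at (361,208), and the bed at (437,192). I'll take a close crop to check these.

Run:
```python
from h import *
z=np.load('top0.npz'); p=z['p'];P=z['P']
c=p[110:255,205:480]; save('c1',cv2.convertScaleAbs(cv2.resize(c,None,fx=2.9,fy=2.9,interpolation=cv2.INTER_CUBIC),alpha=1.3))
for n,(u,v) in dict(long=(247,168),mid=(252,201),short=(249,229),tab=(361,208),bed=(437,192),jig=(343,150),jug=(287,115),brush=(343,117),tub=(402,115),green=(446,290),brown=(182,182)).items(): print(n,P[v,u].round(0))
```

```text
long [592. 316.  61.]
mid [488. 305.  25.]
short [394. 312.  39.]
tab [454. -52.  65.]
bed [ 509. -312.   22.]
jig [660.  -3.  14.]
jug [792. 189.   1.]
brush [776.  -5.  20.]
tub [ 781. -209.   16.]
green [ 189. -325.   14.]
brown [555. 539.  28.]
```

View pics/c1.png

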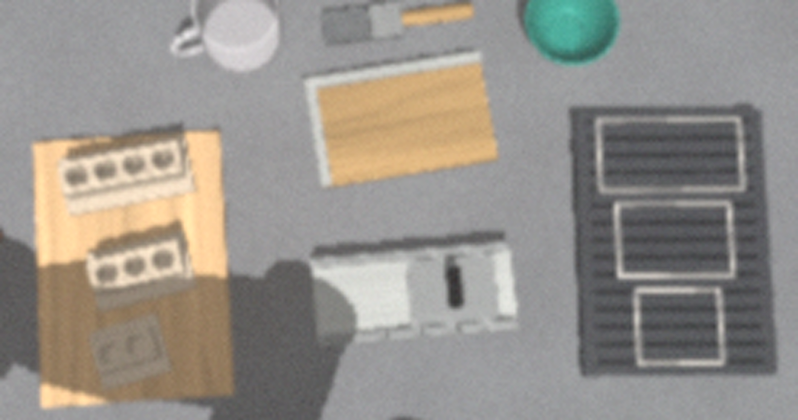

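The crop shows the cream 4-cell block at crop (125,170), and all three blocks are present. The wooden jig's corner is at crop (318,88), with the long fence on the far side and the short fence on the left. The gate tab is at crop (455,287). Next I'll move over the middle for a wrist survey.

Call:
drive_tool(motion=[[0,0,0,0,0,-0.0178,0],[0,0,0,0,0,-0.0178,0],[-0.0407,-0.0725,0,0,0,0,0],[-0.0407,-0.0725,0,0,0,0,0],[-0.0407,-0.0725,0,0,0,0,0],[-0.0407,-0.0725,0,0,0,0,0],[-0.0407,-0.0725,0,0,0,0,0],[-0.0407,-0.0725,0,0,0,0,0],[-0.0407,-0.0725,0,0,0,0,0],[-0.0407,-0.0725,0,0,0,0,0],[-0.0407,-0.0725,0,0,0,0,0],[-0.0407,-0.0725,0,0,0,0,0],[-0.0407,-0.0725,0,0,0,0,0],[-0.0407,-0.0725,0,0,0,0,0],[-0.0407,-0.0725,0,0,0,0,0],[-0.0407,-0.0725,0,0,0,0,0],[0,0,0,0,0,0,0],[0,0,0,0,0,0,0]])

```text
clock: 2.35
tool_pos: [479.9, 0.7, 230.7]
eef_rot: [3.141, -0.001, 3.141]
contact_force: [-0.4, -0.4, -0.1]
gripper_width: 85.6
grasp_force: 0.0
```

Run:
```python
from h import *
p,d,P=cap('wrist'); np.savez('w0',p=p,P=P); save('w0',p); print(arm.get_obs()['tool_pos'],arm.get_obs()['eef_rot'])
```

```text
[479.85829316   1.15858856 230.8735204 ] [ 3.14102118e+00 -1.05997318e-03 -3.14125782e+00]
```

View pics/w0.png

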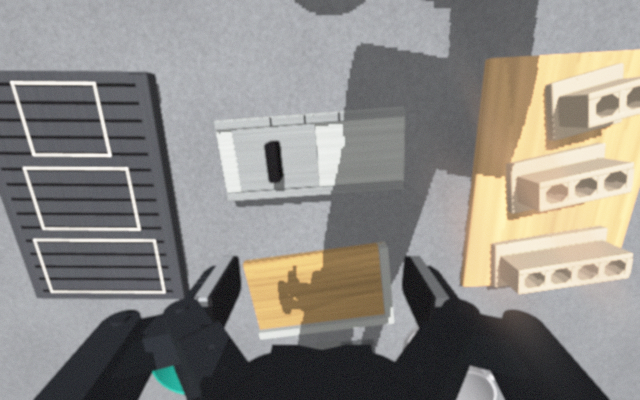

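The wrist view shows the three bed outlines at (62,118), (82,198) and (100,265). The gate tab is at (273,161), and the jig corner is the lower-right inner corner at about (385,317). The blocks are on the right. I'll measure them all.

```bash
cat >> h.py <<'E'
def rect(xy):
    (c,s,a)=cv2.minAreaRect(xy.astype(np.float32))
    w,h=s
    # angle of axis nearest world y, as yaw; size (along x, along y)
    a=np.deg2rad(a)
    k=np.round(a/(np.pi/2)); yaw=a-k*np.pi/2
    if int(k)%2: w,h=h,w
    return np.round(c,1),np.round((w,h),1),round(yaw,4)
def comps(m,mn=30):
    n,l,st,ce=cv2.connectedComponentsWithStats(m.astype(np.uint8))
    return [(l==i) for i in range(1,n) if st[i,4]>=mn]
E
python3 - <<'E'
from h import *
z=np.load('w0.npz');p=z['p'].astype(int);P=z['P'];Z=P[...,2];v,u=np.mgrid[:400,:640]
mn=p.min(-1);mx=p.max(-1)
print('blocks/tab tops')
for m in comps((Z>58)&(Z<72)&(v<300)): print(rect(P[m][:,:2]),np.median(Z[m]).round(1),u[m].mean().round(),v[m].mean().round())
print('outlines')
for m in comps((mn>140)&(u<175)&(v<300)):
    q=P[m]; print(rect(q[:,:2]),np.nanmedian(q[:,2]).round(1),len(q))
print('bed',[ (rect(P[m][:,:2]),np.median(Z[m]).round(1)) for m in comps((Z>14)&(Z<28)&(u<190)&(v<300),2000)])
sat=mx-mn
print('jigwood',[ (rect(P[m][:,:2]),np.median(Z[m]).round(1)) for m in comps((sat>50)&(u>235)&(u<400)&(v>235)&(v<340),500)])
print('gateplate/rails z')
for (a,b) in [(290,150),(330,150),(380,150),(300,118),(300,190),(225,150),(320,285),(386,280),(300,332),(560,80)]: print((a,b),P[b,a].round(1))
print('board',[ (rect(P[m][:,:2]),np.median(Z[m]).round(1)) for m in comps((Z>7)&(Z<17)&(u>450)&(v<300),2000)])
E
```

```text
blocks/tab tops
(array([391.5, 307.3]), array([36.2, 55.3]), np.float64(0.2839)) 62.9 610.0 104.0
(array([452.9, -53.4]), array([44.9, 14.2]), np.float64(0.0747)) 62.7 272.0 162.0
(array([481.2, 302.9]), array([ 36.7, 105.6]), np.float64(0.2328)) 62.8 585.0 186.0
(array([593.8, 320.3]), array([ 37.3, 139.6]), np.float64(0.1812)) 62.6 574.0 272.0
outlines
(array([nan, nan]), array([0., 0.]), np.float64(0.0)) -0.9 13578
(array([ 407.8, -311.9]), array([ 89.1, 103.2]), np.float64(-0.0107)) 19.5 1360
(array([ 507.9, -312.4]), array([ 90.1, 137.9]), np.float64(-0.0141)) 19.2 1373
(array([ 645.3, -429.3]), array([222.9, 155.9]), np.float64(0.7296)) -1.4 2054
(array([ 607.9, -314.3]), array([ 90.6, 174.5]), np.float64(-0.0063)) 19.1 1362
(array([ 677.9, -261.8]), array([ 2.1, 61.9]), np.float64(-0.014)) -1.5 41
bed [((array([ 507.1, -311.1]), array([309.9, 222.4]), np.float64(-0.0064)), np.float64(19.0))]
jigwood [((array([655.6, -12. ]), array([114.7, 203.9]), np.float64(0.197)), np.float64(nan))]
gateplate/rails z
(290, 150) [443.  -36.6  29.5]
(330, 150) [443.9  12.1  22.8]
(380, 150) [444.1  74.   22.2]
(300, 118) [405.9 -23.5  30.5]
(300, 190) [492.2 -25.5  32.7]
(225, 150) [ 443.5 -117.4   23.4]
(320, 285) [645.1  -1.   10.4]
(386, 280) [631.7  95.1  18.3]
(300, 332) [724.3 -32.3  18.3]
(560, 80) [364.6 277.9  20.6]
board [((array([487.9, 315. ]), array([309.8, 221.7]), np.float64(0.0515)), np.float64(11.1))]
```

Call:
drive_tool(motion=[[0.0257,-0.0435,0,0,0,-0.0119,0],[0.0257,-0.0435,0,0,0,0,0],[0,0,0.06,0,0,0,0],[0,0,0.06,0,0,0,0],[0,0,0.06,0,0,0,0],[0,0,0.06,0,0,0,0],[0,0,0.06,0,0,0,0],[0,0,0.0233,0,0,0,0],[0,0,0,0,0,0,0],[0,0,0,0,0,0,0]])

```text
clock: 3.65
tool_pos: [452.9, -52.9, 38.8]
eef_rot: [-3.141, 0.002, -3.066]
contact_force: [-0.2, 1.1, 0.9]
gripper_width: 85.5
grasp_force: 0.0
```

Call:
drive_tool(motion=[[0,0,0,0,0,0,1],[0,0,0,0,0,0,1],[0,0,0,0,0,0,1],[0,0,0,0,0,0,1],[0,0,0,0,0,0,1],[0,0,0,0,0,0,1],[0,0,0,0,0,0,1],[0,0,0,0,0,0,1]])

```text
clock: 4.65
tool_pos: [451.8, -53.4, 37.7]
eef_rot: [-3.141, 0.0, -3.067]
contact_force: [-2.0, -4.0, 6.5]
gripper_width: 12.8
grasp_force: 59.8
```

Call:
drive_tool(motion=[[0,0.0085,0,0,0,0,1],[0,0.0085,0,0,0,0,1],[0,0.0085,0,0,0,0,1],[0,0.0085,0,0,0,0,1],[0,0.0085,0,0,0,0,1],[0,0.0085,0,0,0,0,1],[0,0.0085,0,0,0,0,1],[0,0.0085,0,0,0,0,1],[0,0,0,0,0,0,1],[0,0,0,0,0,0,1]])

```text
clock: 5.9
tool_pos: [448.9, -12.3, 37.7]
eef_rot: [-3.142, 0.0, -3.067]
contact_force: [-1.6, -1.1, 5.6]
gripper_width: 12.8
grasp_force: 60.6
```

Call:
drive_tool(motion=[[0,0,0,0,0,0,0],[0,0,0,0,0,0,0],[0,0,0,0,0,0,0],[0,0,0,0,0,0,0],[0,0,0,0,0,0,0],[0,0,0,0,0,0,0],[0,0,0,0,0,0,0],[0,0,-0.08,0,0,0,0],[0,0,-0.08,0,0,0,0],[0,0,-0.08,0,0,0,0],[0,0,-0.05,0,0,0,0],[0,0,0,0,0,0,0],[0,0,0,0,0,0,0]])

```text
clock: 7.52
tool_pos: [448.1, -12.1, 210.3]
eef_rot: [3.141, -0.001, -3.067]
contact_force: [-0.2, 0.8, 0.0]
gripper_width: 85.4
grasp_force: 0.0
```

Call:
drive_tool(motion=[[0,0,0,0,0,0.02913,0],[0,0,0,0,0,0.02913,0],[0,0,0,0,0,0.02913,0],[0,0,0,0,0,0.02913,0],[0,0,0,0,0,0.02913,0],[0,0,0,0,0,0.02913,0],[0,0,0,0,0,0.02913,0],[0,0,0,0,0,0.02913,0],[0.0166,0.0758,0,0,0,0,0],[0.0166,0.0758,0,0,0,0,0],[0.0166,0.0758,0,0,0,0,0],[0.0166,0.0758,0,0,0,0,0],[0,0,0,0,0,0,0],[0,0,0,0,0,0,0],[0,0,0,0,0,0,0]])

```text
clock: 9.4
tool_pos: [619.3, 59.4, 210.8]
eef_rot: [-3.14, -0.0, 1.752]
contact_force: [-0.3, -0.6, 1.3]
gripper_width: 85.6
grasp_force: 0.0
```

Run:
```python
from h import *
p,d,P=cap('wrist'); np.savez('w1',p=p,P=P); save('w1',p); print(arm.get_obs()['tool_pos'],arm.get_obs()['eef_rot'])
Z=P[...,2];v,u=np.mgrid[:400,:640]
for m in comps((Z>57)&(Z<72)&(v<330)): print(rect(P[m][:,:2]),np.median(Z[m]).round(1),u[m].mean().round(),v[m].mean().round())
```

```text
[619.54396531  59.30825168 211.31975911] [-3.14124959e+00  4.18072472e-05  1.75143893e+00]
(array([734.6, 253.1]), array([ 3. , 11.3]), np.float64(0.5279)) 65.9 490.0 3.0
(array([788.1, 193. ]), array([51.8, 91.9]), np.float64(0.301)) 64.8 534.0 83.0
(array([735.6, 176.9]), array([34.2, 94.3]), np.float64(0.2966)) 64.7 453.0 94.0
(array([451.2, -10.4]), array([44.5, 14.2]), np.float64(0.0938)) 62.8 163.0 224.0
```

View pics/w1.png

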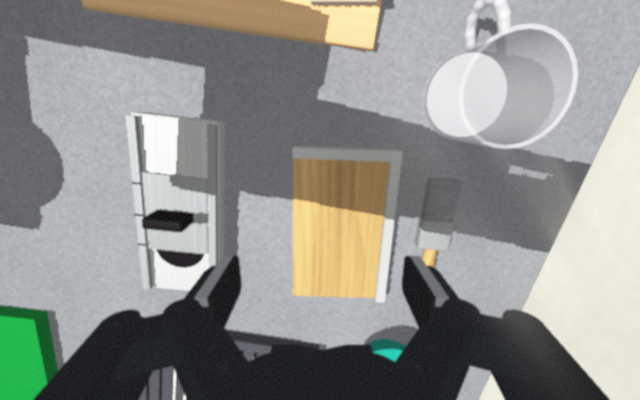

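Here the jig is face on: its inner corner is at about (390,161), with the long fence on the right side and the short fence at the top. The tab moved about 43 mm, so the click is done. Next I'll fit the jig edges.

Run:
```python
from h import *
z=np.load('w1.npz');p=z['p'];P=z['P'];Z=P[...,2]
s=cv2.cvtColor(p,cv2.COLOR_RGB2HSV)
m=(s[...,1]>80)&(np.mgrid[:400,:640][0]>140)&(np.mgrid[:400,:640][0]<310); m[:,:280]=0;m[:,410:]=0
m=max(comps(m,100),key=lambda a:a.sum()); print(m.sum(),rect(P[m][:,:2]),np.nanmedian(Z[m]))
# per-row right edge (long fence), per-col top edge (short fence)
R_=np.array([P[r,np.where(m[r])[0].max(),:2] for r in range(172,290,3)])
T_=np.array([P[np.where(m[:,c])[0].min(),c,:2] for c in range(300,384,3)])
L_=np.array([P[r,np.where(m[r])[0].min(),:2] for r in range(172,290,3)])
def fl(q):
    q=q[~np.isnan(q).any(1)]
    vx,vy,x0,y0=cv2.fitLine(q.astype(np.float32),cv2.DIST_HUBER,0,.01,.01).ravel(); return np.array([x0,y0]),np.array([vx,vy])
(a,da),(b,db),(l,dl)=fl(R_),fl(T_),fl(L_)
t=np.linalg.solve(np.c_[da,-db],b-a); c=a+da*t[0]
print('corner',c.round(1),'yaw long',np.arctan2(-da[0],da[1]) if da[1]>0 else np.arctan2(da[0],-da[1]),'short',np.arctan2(db[1],db[0]),'left',dl)
# fence heights
m2=(Z>14)&(Z<24); m2[:,:285]=0;m2[:,410:]=0;m2[:140]=0;m2[310:]=0
for k in comps(m2,100): print('fence',k.sum(),rect(P[k][:,:2]),np.median(Z[k]))
f=np.linalg.norm; n=np.array([-da[1],da[0]]); print('width',abs((l-a)@n))
```

```text
12089 (array([581.9,  79.5]), array([0., 0.]), np.float64(0.0)) 10.98502247116636
corner [695.5  96. ] yaw long 0.14579459 short 0.14294435 left [ 0.14833023 -0.9889379 ]
fence 2596 (array([ 6.584e+02, -3.000e-01]), array([129.5, 210.3]), np.float64(0.1465)) 18.918668223611775
width 115.83267
```

Call:
drive_tool(motion=[[0.0839,0.0067,0,0,0,0,0],[0.0839,0.0067,0,0,0,0,0],[0.0839,0.0067,0,0,0,0,0],[0.0839,0.0067,0,0,0,0,0],[0.0839,0.0067,0,0,0,0,0],[0,0,0,0,0,0,0],[0,0,0,0,0,0,0],[0,0,0,0,0,0,0]])

```text
clock: 10.45
tool_pos: [595.1, 309.4, 211.6]
eef_rot: [3.141, 0.0, 1.75]
contact_force: [-0.1, -0.2, 0.7]
gripper_width: 85.4
grasp_force: 0.0
```

```bash
cat >> h.py <<'E'
def go(x,y,z,yaw,sh=0):
    """print tool-axis numbers to reach target: turn first, then shift"""
    o=arm.get_obs(); p=o['tool_pos']; y0=o['eef_rot'][2]
    dy=(yaw-y0+np.pi)%(2*np.pi)-np.pi
    d=np.array([x,y,z])-p; c,s=np.cos(yaw),np.sin(yaw)
    t=np.array([c*d[0]+s*d[1], s*d[0]-c*d[1], -d[2]])/600
    print('at',p.round(1),round(y0,4),'| wz %.4f (deg %.1f) | tx %.4f ty %.4f tz %.4f'%(-dy/2/np.pi,np.degrees(dy),*t))
def tops(tag,zlo=57,zhi=70,vmax=330,cam='wrist'):
    p,d,P=cap(cam); np.savez(tag,p=p,P=P); save(tag,p); Z=P[...,2]
    for m in comps((Z>zlo)&(Z<zhi)&(np.mgrid[:400,:640][0]<vmax)&~np.isnan(Z),150): print(rect(P[m][:,:2]),np.median(Z[m]).round(1),m.sum(),[int(a.mean()) for a in np.where(m)])
    return p,P
E
python3 - <<'E'
from h import *
tops('w2')
E
```

```text
(array([594.7, 321.1]), array([ 36.1, 137.7]), np.float64(0.1794)) 62.9 2736 [174, 322]
(array([390.1, 315.4]), array([37.2, 68.1]), np.float64(0.2841)) 63.0 1895 [149, 126]
(array([482.1, 303.2]), array([ 36.6, 103.1]), np.float64(0.2311)) 63.0 2340 [174, 215]
```

Call:
drive_tool(motion=[[0.0193,0.003,0,0,0,0,0],[0,0,0.06,0,0,0,0],[0,0,0.06,0,0,0,0],[0,0,0.06,0,0,0,0],[0,0,0.06,0,0,0,0],[0,0,0.06,0,0,0,0],[0,0,0,0,0,0,0.3],[0,0,0,0,0,0,1],[0,0,0,0,0,0,1],[0,0,0,0,0,0,1],[0,0,0,0,0,0,1],[0,0,0,0,0,0,1],[0,0,0,0,0,0,1]])

```text
clock: 12.12
tool_pos: [596.2, 323.5, 34.2]
eef_rot: [3.138, -0.001, 1.752]
contact_force: [-0.1, 1.2, 7.0]
gripper_width: 35.0
grasp_force: 63.8
```

Run:
```python
from h import *
o=arm.get_obs(); print(o['gripper_width'],o['grasp_force'])
# squared target in jig
c=np.array([697,98.5]); th=.146
for n,L in (('long',150),('mid',115),('short',80)):
    q=[c+np.array([[np.cos(th),-np.sin(th)],[np.sin(th),np.cos(th)]])@np.array(v) for v in ((-34,-L/2),(-46,-L/2-12))]
    print(n,q)
x,y=q[1]
L=150
q=c+np.array([[np.cos(th),-np.sin(th)],[np.sin(th),np.cos(th)]])@np.array((-46,-L/2-12))
go(q[0],q[1],130,np.pi/2+th)
```

```text
35.02620415570086 63.75511050224304
long [array([674.2728685 ,  19.35154775]), array([664.14631984,   5.73343436])]
mid [array([671.7269359 ,  36.66536382]), array([661.60038723,  23.04725044])]
short [array([669.18100329,  53.9791799 ]), array([659.05445463,  40.36106652])]
at [596.2 323.5  34.2] 1.7519 | wz 0.0056 (deg -2.0) | tx -0.5404 ty 0.0351 tz -0.1597
```

Call:
drive_tool(motion=[[0,0,-0.03,0,0,0,1],[0,0,-0.05,0,0,0,1],[0,0,-0.08,0,0,0,1],[0,0,0,0,0,0.0056,1],[-0.0675,0.0044,0,0,0,0,1],[-0.0675,0.0044,0,0,0,0,1],[-0.0675,0.0044,0,0,0,0,1],[-0.0675,0.0044,0,0,0,0,1],[-0.0675,0.0044,0,0,0,0,1],[-0.0675,0.0044,0,0,0,0,1],[-0.0675,0.0044,0,0,0,0,1],[-0.0675,0.0044,0,0,0,0,1],[0,0,0,0,0,0,1],[0,0,0,0,0,0,1],[0,0,0,0,0,0,1]])

```text
clock: 14.0
tool_pos: [661.8, 6.3, 126.5]
eef_rot: [-3.14, -0.001, 1.718]
contact_force: [-1.3, -0.4, -3.5]
gripper_width: 35.7
grasp_force: 62.5
```

Run:
```python
from h import *
tops('w3',150,175); go(664,5.7,38,np.pi/2+.146)
o=arm.get_obs();print(o['contact_force'],o['gripper_width'])
```

```text
(array([660.3,  27. ]), array([66.7, 96.7]), np.float64(-0.2173)) 155.5 12044 [241, 320]
(array([696.7,  18.8]), array([7.5, 1.7]), np.float64(0.1235)) 171.6 164 [298, 408]
at [662.    6.4 126.8] 1.718 | wz 0.0002 (deg -0.1) | tx -0.0016 ty 0.0031 tz 0.1480
[-0.34198857  0.14587301 -3.77673433] 35.0898631218287
```

View pics/w3.png

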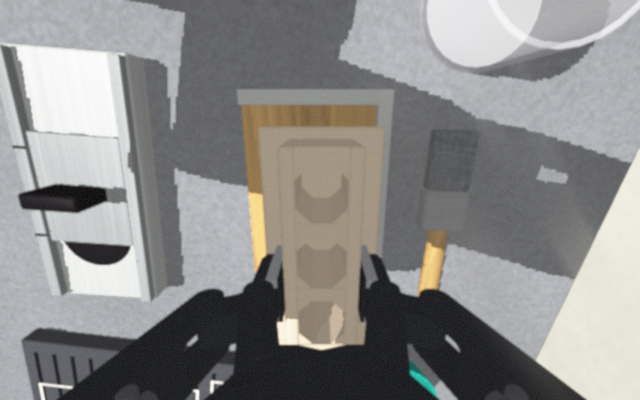

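The block is held straight over the jig: its foot edge is at (322,127), with the corner beyond it at (380,104). Lowering.

Call:
drive_tool(motion=[[0,0,0.04,0,0,0,1],[0,0,0.04,0,0,0,1],[0,0,0.04,0,0,0,1],[0,0,0.023,0,0,0,1],[0,0,0.005,0,0,0,1],[0,0,0,0,0,0,1],[0,0,0.002,0,0,0,1],[0,0,0.002,0,0,0,1],[0,0,0,0,0,0,1],[0,0,0,0,0,0,1]])

```text
clock: 15.3
tool_pos: [662.6, 5.1, 36.3]
eef_rot: [3.141, 0.0, 1.717]
contact_force: [0.8, 1.2, -4.4]
gripper_width: 34.7
grasp_force: 62.6
```

Call:
drive_tool(motion=[[0,0,0.0025,0,0,0,1],[0,0,0.0025,0,0,0,1],[0,0,0,0,0,0,1],[0,0,0,0,0,0,1]])

```text
clock: 15.8
tool_pos: [662.6, 5.1, 34.2]
eef_rot: [3.142, 0.0, 1.717]
contact_force: [-5.0, -0.7, 6.5]
gripper_width: 34.9
grasp_force: 63.8
```

Call:
drive_tool(motion=[[0,0.005,0,0,0,0,1],[0,0.005,0,0,0,0,1],[0,0.005,0,0,0,0,1],[0,0.003,0,0,0,0,1],[0,0,0,0,0,0,1]])

```text
clock: 16.42
tool_pos: [673.1, 6.4, 34.2]
eef_rot: [-3.141, 0.0, 1.717]
contact_force: [-6.5, -1.2, 6.0]
gripper_width: 35.4
grasp_force: 63.9
```

Call:
drive_tool(motion=[[0,0.0025,0,0,0,0,1],[0,0.0025,0,0,0,0,1],[0,0,0,0,0,0,1]])

```text
clock: 16.8
tool_pos: [675.8, 6.8, 34.3]
eef_rot: [-3.14, 0.0, 1.717]
contact_force: [-7.8, -0.7, 7.8]
gripper_width: 35.3
grasp_force: 64.1
```

Call:
drive_tool(motion=[[0,0.0025,0,0,0,0,1],[0,0.0025,0,0,0,0,1],[0,0,0,0,0,0,1]])

```text
clock: 17.18
tool_pos: [676.0, 6.8, 34.4]
eef_rot: [-3.134, 0.0, 1.717]
contact_force: [-19.2, -3.1, 16.3]
gripper_width: 35.2
grasp_force: 65.3
```

Call:
drive_tool(motion=[[0.005,0,0,0,0,0,1],[0.005,0,0,0,0,0,1],[0.005,0,0,0,0,0,1],[0,0,0,0,0,0,1]])

```text
clock: 17.68
tool_pos: [675.7, 8.7, 34.7]
eef_rot: [-3.134, 0.01, 1.716]
contact_force: [-17.5, -25.6, 15.2]
gripper_width: 35.0
grasp_force: 64.8
```

Call:
drive_tool(motion=[[0,-0.003,-0.003,0,0,0,1],[0,0,0,0,0,0,1],[0,0,0,0,0,0,1]])

```text
clock: 18.05
tool_pos: [674.8, 14.2, 34.4]
eef_rot: [-3.138, 0.002, 1.717]
contact_force: [-6.8, -7.6, 1.4]
gripper_width: 35.3
grasp_force: 63.2
```

Run:
```python
from h import *
p,d,P=cap('wrist'); np.savez('w4',p=p,P=P); save('w4',cv2.resize(p[60:300,200:440],None,fx=2.4,fy=2.4,interpolation=cv2.INTER_CUBIC))
o=arm.get_obs();print(o['contact_force'],o['tool_pos'])
```

```text
[-5.8349052  -6.86683703  1.73875543] [674.76865409  14.19566402  34.40659444]
```

View pics/w4.png

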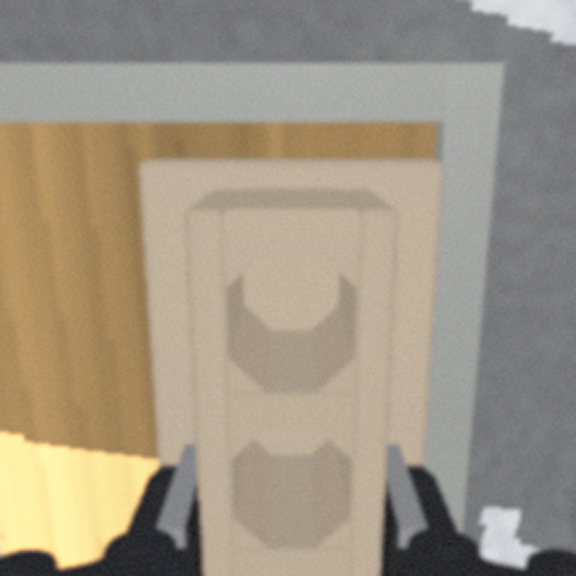

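It was friction: the foot touches the long fence on the right (x≈440 in the crop), and about 9 mm remains to the short fence at the top. I'll keep pushing lightly.

Call:
drive_tool(motion=[[0.004,0,0,0,0,0,1],[0.004,0,0,0,0,0,1],[0.004,0,0,0,0,0,1],[0,0,0,0,0,0,1]])

```text
clock: 18.6
tool_pos: [673.8, 21.1, 34.5]
eef_rot: [-3.138, 0.003, 1.717]
contact_force: [-6.2, -7.2, 0.9]
gripper_width: 35.1
grasp_force: 63.2
```

Call:
drive_tool(motion=[[0.003,0,0,0,0,0,1],[0.002,0,0,0,0,0,1],[0,0,0,0,0,0,1]])

```text
clock: 18.98
tool_pos: [673.6, 22.4, 34.6]
eef_rot: [-3.138, 0.005, 1.717]
contact_force: [-4.8, -12.3, 1.4]
gripper_width: 34.9
grasp_force: 63.0
```

Call:
drive_tool(motion=[[0.003,0,0,0,0,0,1],[0,0,0,0,0,0,1],[0,0.003,0,0,0,0,1],[0,0.001,0,0,0,0,1],[0,0,0,0,0,0,1]])

```text
clock: 19.6
tool_pos: [673.7, 22.6, 35.0]
eef_rot: [-3.133, 0.007, 1.717]
contact_force: [-16.0, -19.4, 9.4]
gripper_width: 35.0
grasp_force: 64.3
```

Run:
```python
from h import *
p,d,P=cap('wrist'); np.savez('w5',p=p,P=P); save('w5',cv2.resize(p[60:300,200:440],None,fx=2.4,fy=2.4,interpolation=cv2.INTER_CUBIC))
```

```text
(no output)
```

View pics/w5.png

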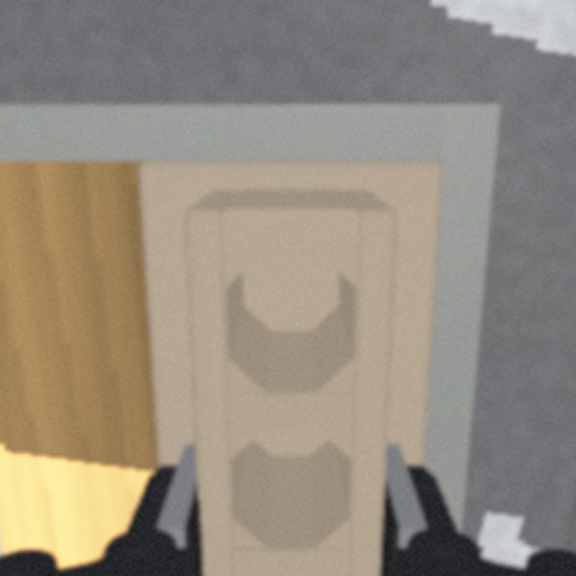

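Flush on both fences. Let go.

Call:
drive_tool(motion=[[0,0,0,0,0,0,0],[0,0,0,0,0,0,0],[0,0,0,0,0,0,0],[0,0,0,0,0,0,0],[0,0,0,0,0,0,0],[0,0,0,0,0,0,0],[0,0,0,0,0,0,0],[0,0,0,0,0,0,0],[0,0,0,0,0,0,0]])

```text
clock: 20.78
tool_pos: [676.7, 28.5, 34.9]
eef_rot: [-3.142, -0.0, 1.717]
contact_force: [0.2, -0.8, -0.3]
gripper_width: 85.3
grasp_force: 0.0
```

```bash
cat >> h.py <<'E'
def flush(tag,corner=(697,98.5),th=.146):
    "gap of foot top to fences, from wood colour left between; also block foot rect"
    p,d,P=cap('wrist'); np.savez(tag,p=p,P=P); Z=P[...,2]; v,u=np.mgrid[:400,:640]
    c,s=np.cos(th),np.sin(th); q=P[...,:2]-np.array(corner); X=q@[c,s]; Y=q@[-s,c]
    m=(Z>17)&(Z<28)&(X>-80)&(X<12)&(Y<13)&(Y>-190)&(v<260)
    S=cv2.cvtColor(p,cv2.COLOR_RGB2HSV)
    b=m&(S[...,1]>25)&(S[...,1]<75)&(X<6)
    for k in comps((Z>21.5)&(Z<27)&m,200): print('foot',k.sum(),'x %.1f..%.1f y max %.1f'%(*np.percentile(X[k],[1,99]),np.percentile(Y[k],99)),rect(P[k][:,:2]))
    t=(Z>57)&(Z<70)&(X>-90)&(X<20)&(Y<10)&(v<300)
    for k in comps(t,200): print('top',k.sum(),'x %.1f..%.1f ymax %.1f'%(*np.percentile(X[k],[1,99]),np.percentile(Y[k],99)))
    m=(Z>15)&(Z<21)&(X>-2)&(X<14)&(Y<0)&(Y>-150)&(v<260)
    print('fence x %.1f..%.1f'%tuple(np.percentile(X[m],[1,99])))
    m=(Z>15)&(Z<21)&(Y>-4)&(Y<16)&(X<-8)&(X>-110)
    print('fence y %.1f..%.1f'%tuple(np.percentile(Y[m],[1,99])))
    print(arm.get_obs()['tool_pos'],arm.get_obs()['contact_force'])
E
python3 - <<'E'
from h import *
flush('w6')
E
```

```text
foot 5229 x -67.3..-0.6 y max 0.1 (array([668.7,  57.6]), array([67.7, 74. ]), np.float64(0.1461))
foot 1007 x -44.9..-23.3 y max -21.7 (array([667.6,  63.7]), array([21.9, 17.2]), np.float64(0.1449))
foot 262 x -43.0..-26.5 y max -65.6 (array([672.7,  25.5]), array([17.5,  6.5]), np.float64(0.1046))
top 7641 x -51.5..-16.4 ymax -5.5
top 678 x -86.0..-72.1 ymax -54.4
top 539 x 12.5..19.4 ymax -54.4
fence x 0.4..12.0
fence y 0.8..12.4
[676.67402288  28.49040198  34.92471473] [0.15707323 0.01469534 0.1082917 ]
```

Call:
drive_tool(motion=[[-0.0138,-0.0057,0.002,0,0,0,0],[0,0,0,0,0,0,0],[0,0,0,0,0,0,1],[0,0,0,0,0,0,1],[0,0,0,0,0,0,1],[0,0,0,0,0,0,1],[0,0,0,0,0,0,1],[0,0,0,0,0,0,1],[0,0,0,0,0,0,1]])

```text
clock: 21.95
tool_pos: [673.7, 19.8, 34.0]
eef_rot: [-3.14, -0.0, 1.717]
contact_force: [-4.9, -1.0, 5.9]
gripper_width: 35.0
grasp_force: 62.8
```

Run:
```python
from h import *
z=np.load('top0.npz');p=z['p'].astype(int);P=z['P'];Z=P[...,2]
print([ (rect(P[m][:,:2]),np.median(Z[m])) for m in comps((Z>6)&(Z<40)&(P[...,0]>280),300)])
m0=np.zeros(Z.shape,bool);m0[145:240,404:474]=1
for m in comps((p.min(-1)>105)&m0): print(rect(P[m][:,:2]),m.sum())
for n in 'w6','w1','w0':
    q=np.load(n+'.npz');Q=q['P'];pp=q['p'].astype(int);S=pp.min(-1)>130
    x=Q[...,0];y=Q[...,1]
    for m in comps(S&(Q[...,2]>15)&(Q[...,2]<24)&(y<-220)&(y>-420),40): print(n,rect(Q[m][:,:2]),m.sum())
o=arm.get_obs();print(o['gripper_width'],o['tool_pos'],o['eef_rot'])
go(608,-313.2,180,np.pi/2-.008)
```

```text
[((array([ 763.7, -201.7]), array([90.5, 91.7]), np.float64(-0.0553)), np.float64(18.771579166721494)), ((array([785.2,  -1.1]), array([ 50.7, 182.7]), np.float64(0.2126)), np.float64(18.6322607899109)), ((array([ 6.588e+02, -6.000e-01]), array([136.7, 211.6]), np.float64(0.1457)), np.float64(13.561427626938666)), ((array([ 510.2, -314.9]), array([320.9, 234. ]), np.float64(-0.0056)), np.float64(21.159185002196864)), ((array([490.1, 314.3]), array([319.8, 225.4]), np.float64(0.0598)), np.float64(13.546836265115076)), ((array([553.5, 542. ]), array([ 73.5, 151.1]), np.float64(-0.7782)), np.float64(12.817561881224265)), ((array([450.7,  -9.5]), array([106.9, 232.2]), np.float64(0.0846)), np.float64(28.301770607574895))]
(array([ 676.6, -308.2]), array([  3.2, 188.2]), np.float64(-0.0162)) 55
(array([ 526.2, -442.2]), array([300.4,  33.6]), np.float64(0.0341)) 312
(array([ 609.6, -251.9]), array([91.2, 48.2]), np.float64(0.0033)) 76
(array([ 609.7, -352.3]), array([88.8, 95.3]), np.float64(-0.0351)) 119
(array([ 545.4, -355.6]), array([30.8, 71.1]), np.float64(-0.544)) 55
(array([ 507.9, -314.4]), array([ 85.9, 138.6]), np.float64(-0.0141)) 140
(array([ 409.5, -311.6]), array([86.8, 99.8]), np.float64(-0.0117)) 152
(array([ 420.3, -360.2]), array([63.1,  8.1]), np.float64(0.0532)) 37
w1 (array([ 448.7, -304.4]), array([ 7.6, 64.7]), np.float64(0.0075)) 130
w0 (array([ 352.4, -331.8]), array([ 0.6, 72. ]), np.float64(0.0014)) 64
w0 (array([ 407.8, -311.9]), array([ 89.4, 103.4]), np.float64(-0.0101)) 1465
w0 (array([ 508.6, -312.6]), array([ 90.5, 138.7]), np.float64(-0.0005)) 1466
w0 (array([ 608.3, -314.2]), array([ 91.7, 174.5]), np.float64(-0.0116)) 1468
35.0404461561926 [673.72700488  19.82478237  34.02743288] [-3.13971766e+00 -7.33865565e-05  1.71711241e+00]
at [673.7  19.8  34. ] 1.7171 | wz 0.0246 (deg -8.8) | tx -0.5559 ty -0.1051 tz -0.2433
```

Call:
drive_tool(motion=[[0,0,-0.03,0,0,0,1],[0,0,-0.06,0,0,0,1],[0,0,-0.0767,0,0,0,1],[0,0,0,0,0,0.0246,1],[-0.0695,-0.0131,0,0,0,0,1],[-0.0695,-0.0131,0,0,0,0,1],[-0.0695,-0.0131,0,0,0,0,1],[-0.0695,-0.0131,0,0,0,0,1],[-0.0695,-0.0131,0,0,0,0,1],[-0.0695,-0.0131,0,0,0,0,1],[-0.0695,-0.0131,0,0,0,0,1],[-0.0695,-0.0131,0,0,0,0,1],[0,0,0,0,0,0,1],[0,0,0,0,0,0,1],[0,0,0,0,0,0,1]])

```text
clock: 23.82
tool_pos: [609.1, -312.0, 133.7]
eef_rot: [-3.141, -0.001, 1.563]
contact_force: [-1.2, -0.1, -4.3]
gripper_width: 35.2
grasp_force: 61.7
```

Run:
```python
from h import *
p,d,P=cap('wrist'); np.savez('w7',p=p,P=P); save('w7',p)
go(608,-313.6,48,np.pi/2-.009)
o=arm.get_obs();print(o['contact_force'],o['gripper_width'])
```

```text
at [ 609.1 -311.9  133.8] 1.5638 | wz 0.0003 (deg -0.1) | tx -0.0028 ty -0.0019 tz 0.1430
[ 0.50102677 -0.12148523 -5.11984017] 35.18679085870778
```

View pics/w7.png

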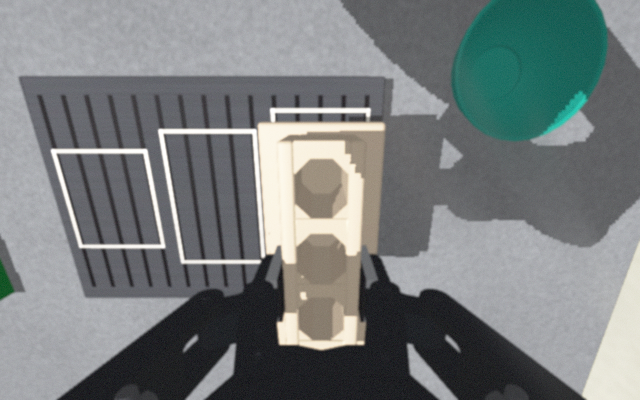

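The held block is over the long outline, whose top line is at (320,110). The short outline is fully visible at (108,198). I'll measure this view.

Run:
```python
from h import *
q=np.load('w7.npz');P=q['P'];p=q['p'].astype(int);Z=P[...,2];v,u=np.mgrid[:400,:640]
for m in comps((p.min(-1)>150)&(Z>14)&(Z<24)&(v<300)&(v>95),40): print(rect(P[m][:,:2]),m.sum(),int(u[m].mean()),int(v[m].mean()))
m=(Z>115)&(Z<130)&(v<260)
for k in comps(m,300): 
    print('foot',rect(P[k][:,:2]),np.nanmedian(Z[k]),'ymax',np.percentile(P[k][:,1],99),'x',np.percentile(P[k][:,0],[1,99]))
```

```text
(array([ 608.7, -233.1]), array([88., 10.]), np.float64(-0.0045)) 580 318 110
(array([ 508.1, -311.9]), array([ 90.6, 135.7]), np.float64(-0.0048)) 2255 216 188
(array([ 407.2, -311. ]), array([ 90.7, 100.8]), np.float64(-0.0111)) 1875 109 195
foot (array([ 609.9, -275.6]), array([68.2, 77.6]), np.float64(-0.0049)) 122.81892184188015 ymax -237.0551413644115 x [576.38278755 643.44357327]
foot (array([ 609.9, -265.9]), array([22.2, 20.2]), np.float64(-0.0184)) 123.00894853866686 ymax -256.05992070901584 x [598.96454409 620.90994062]
foot (array([ 609.6, -304.6]), array([21.3,  8.9]), np.float64(-0.0074)) 123.28180852451132 ymax -300.33163307794615 x [599.55085617 619.26549105]
```

Call:
drive_tool(motion=[[-0.0027,-0.002,0.03,0,0,0,1],[0,0,0.05,0,0,0,1],[0,0,0.045,0,0,0,1],[0,0,0.02,0,0,0,1],[0,0,0.0033,0,0,0,1],[0,0,0,0,0,0,1],[0,0,0.0025,0,0,0,1],[0,0,0,0,0,0,1],[0,0,0,0,0,0,1]])

```text
clock: 25.0
tool_pos: [607.7, -315.0, 43.7]
eef_rot: [3.141, 0.0, 1.562]
contact_force: [-1.0, -0.2, -4.9]
gripper_width: 35.0
grasp_force: 61.7
```

Call:
drive_tool(motion=[[0.002,0,0.002,0,0,0,1],[0,0,0.0015,0,0,0,1],[0,0,0.0015,0,0,0,1],[0,0,0,0,0,0,1],[0,0,0,0,0,0,1]])

```text
clock: 25.62
tool_pos: [607.8, -313.6, 42.0]
eef_rot: [-3.142, 0.0, 1.562]
contact_force: [-4.8, 2.4, 8.6]
gripper_width: 35.3
grasp_force: 63.3
```

Contact. Release, rise, and check.

Call:
drive_tool(motion=[[0,0,0,0,0,0,0],[0,0,0,0,0,0,0],[0,0,0,0,0,0,0],[0,0,0,0,0,0,0],[0,0,0,0,0,0,0],[0,0,0,0,0,0,0],[0,0,0,0,0,0,0],[0,0,-0.04,0,0,0,0],[0,0,-0.08,0,0,0,0],[0,0,-0.08,0,0,0,0],[0,0,-0.08,0,0,0,0],[0,0,0,0,0,0,0],[0,0,0,0,0,0,0]])

```text
clock: 27.25
tool_pos: [607.3, -313.5, 207.8]
eef_rot: [-3.141, -0.0, 1.562]
contact_force: [-0.0, 0.4, -1.1]
gripper_width: 85.3
grasp_force: 0.0
```

```bash
cat >> h.py <<'E'
def bed(tag):
    p,d,P=cap('wrist'); np.savez(tag,p=p,P=P); p=p.astype(int); Z=P[...,2]; v,u=np.mgrid[:400,:640]
    B=(P[...,0]>340)&(P[...,0]<670)&(P[...,1]<-195)&(P[...,1]>-430)&(v<340)
    for m in comps((p.min(-1)>150)&(Z>12)&(Z<25)&B,40): print('line',rect(P[m][:,:2]),m.sum())
    for m in comps((Z>26)&(Z<36)&B,200): print('foot',rect(P[m][:,:2]),m.sum())
    for m in comps((Z>64)&(Z<80)&B,200): print('top',rect(P[m][:,:2]),m.sum())
E
python3 - <<'E'
from h import *
bed('w8'); go(520,-313,212,np.pi/2-.009)
E
```

```text
line (array([ 608. , -313.7]), array([ 89.3, 172.5]), np.float64(-0.0099)) 1120
line (array([ 507.4, -312.3]), array([ 90. , 135.5]), np.float64(-0.0078)) 1634
line (array([ 407.2, -310.6]), array([ 91. , 100.7]), np.float64(-0.011)) 1395
line (array([ 640.5, -389.5]), array([22.4, 17.6]), np.float64(0.0394)) 94
foot (array([ 608.3, -313.5]), array([ 68.2, 149. ]), np.float64(-0.0095)) 3080
foot (array([ 609.2, -266.1]), array([21.1, 22.5]), np.float64(-0.0172)) 365
foot (array([ 608.4, -300.9]), array([20.9, 18.9]), np.float64(-0.0115)) 268
top (array([ 608.4, -313.6]), array([ 36.1, 137.5]), np.float64(-0.0087)) 2913
at [ 606.8 -313.2  206.6] 1.5623 | wz 0.0001 (deg -0.0) | tx -0.0010 ty -0.1447 tz -0.0090
```

The long block is within 0.3 mm of its outline centre. On to the mid block.

Call:
drive_tool(motion=[[0,0,0,0,0,-0.0191,0],[0,0,0,0,0,-0.0191,0],[0.0868,0.0026,0,0,0,0,0],[0.0868,0.0026,0,0,0,0,0],[0.0868,0.0026,0,0,0,0,0],[0.0868,0.0026,0,0,0,0,0],[0.0868,0.0026,0,0,0,0,0],[0.0868,0.0026,0,0,0,0,0],[0.0868,0.0026,0,0,0,0,0],[0.0868,0.0026,0,0,0,0,0],[0.0868,0.0026,0,0,0,0,0],[0.0868,0.0026,0,0,0,0,0],[0.0868,0.0026,0,0,0,0,0],[0.0868,0.0026,0,0,0,0,0],[0,0,0,0,0,0,0],[0,0,0,0,0,0,0],[0,0,0,0,0,0,0]])

```text
clock: 29.42
tool_pos: [482.5, 297.6, 207.5]
eef_rot: [-3.14, 0.001, 1.801]
contact_force: [0.9, 0.6, 0.8]
gripper_width: 85.5
grasp_force: 0.0
```

Run:
```python
from h import *
tops('w9'); go(482.1,303.2,31,np.pi/2+.2311)
```

```text
(array([390., 315.]), array([36.4, 68.2]), np.float64(0.2758)) 63.0 1692 [153, 236]
(array([481.9, 303.3]), array([ 36. , 102.4]), np.float64(0.2356)) 62.9 2107 [183, 321]
(array([731.7, 215.6]), array([11.3, 57.6]), np.float64(-0.6874)) 63.0 417 [300, 506]
(array([808.6, 203.6]), array([ 4.9, 34.7]), np.float64(0.3835)) 63.1 162 [321, 561]
at [482.6 297.6 207.7] 1.8005 | wz -0.0002 (deg 0.1) | tx 0.0093 ty 0.0013 tz 0.2946
```

Call:
drive_tool(motion=[[0.0095,0.0013,0.05,0,0,0,0],[0,0,0.06,0,0,0,0],[0,0,0.06,0,0,0,0],[0,0,0.06,0,0,0,0],[0,0,0.059,0,0,0,0],[0,0,0,0,0,0,0],[0,0,0,0,0,0,1],[0,0,0,0,0,0,1],[0,0,0,0,0,0,1],[0,0,0,0,0,0,1],[0,0,0,0,0,0,1],[0,0,0,0,0,0,1],[0,0,0,0,0,0,1]])

```text
clock: 31.1
tool_pos: [483.1, 305.2, 36.8]
eef_rot: [3.139, -0.0, 1.802]
contact_force: [-0.1, -1.0, 6.7]
gripper_width: 35.0
grasp_force: 62.9
```

Run:
```python
from h import *
go(661.8,24,134,np.pi/2+.146)
```

```text
at [483.1 305.2  36.8] 1.8024 | wz 0.0136 (deg -4.9) | tx -0.5071 ty 0.2265 tz -0.1620
```

Call:
drive_tool(motion=[[0,0,-0.03,0,0,0,1],[0,0,-0.06,0,0,0,1],[0,0,-0.072,0,0,0,1],[0,0,0,0,0,0.0136,1],[-0.0634,0.0283,0,0,0,0,1],[-0.0634,0.0283,0,0,0,0,1],[-0.0634,0.0283,0,0,0,0,1],[-0.0634,0.0283,0,0,0,0,1],[-0.0634,0.0283,0,0,0,0,1],[-0.0634,0.0283,0,0,0,0,1],[-0.0634,0.0283,0,0,0,0,1],[-0.0634,0.0283,0,0,0,0,1],[0,0,0,0,0,0,1],[0,0,0,0,0,0,1],[0,0,0,0,0,0,1]])

```text
clock: 32.98
tool_pos: [659.9, 24.5, 132.1]
eef_rot: [-3.141, -0.0, 1.718]
contact_force: [-0.3, 0.8, -2.6]
gripper_width: 35.0
grasp_force: 61.7
```

```bash
cat >> h.py <<'E'
def held(zlo,zhi):
    p,d,P=cap('wrist'); Z=P[...,2]; v,u=np.mgrid[:400,:640]
    for k in comps((Z>zlo)&(Z<zhi)&(v<260),300): print('held foot',rect(P[k][:,:2]),np.nanmedian(Z[k]),'ymax %.1f'%np.percentile(P[k][:,1],99),k.sum())
E
python3 - <<'E'
from h import *
held(110,135); go(661.8,24,40,np.pi/2+.146); print(arm.get_obs()['gripper_width'])
E
```

```text
held foot (array([656.6,  50.2]), array([68.5, 59.7]), np.float64(0.1455)) 118.43136733584117 ymax 83.0 4816
held foot (array([656.9,  47.8]), array([22.2, 13.4]), np.float64(0.1431)) 119.1527019656929 ymax 54.5 1073
at [660.   24.6 132.2] 1.7182 | wz 0.0002 (deg -0.1) | tx -0.0014 ty 0.0029 tz 0.1536
35.10226561097234
```

Call:
drive_tool(motion=[[0,0,0.04,0,0,0,1],[0,0,0.05,0,0,0,1],[0,0,0.045,0,0,0,1],[0,0,0.0186,0,0,0,1],[0,0,0.002,0,0,0,1],[0,0,0.002,0,0,0,1],[0,0,0,0,0,0,1],[0,0,0,0,0,0,1]])

```text
clock: 34.02
tool_pos: [661.1, 23.3, 38.4]
eef_rot: [3.14, 0.0, 1.717]
contact_force: [0.1, 0.0, -3.3]
gripper_width: 34.9
grasp_force: 61.6
```

Call:
drive_tool(motion=[[0,0,0.002,0,0,0,1],[0,0,0,0,0,0,1],[0,0,0,0,0,0,1]])

```text
clock: 34.4
tool_pos: [660.9, 23.2, 36.8]
eef_rot: [3.141, 0.0, 1.717]
contact_force: [-1.0, -0.4, 1.9]
gripper_width: 35.0
grasp_force: 62.1
```

Call:
drive_tool(motion=[[0,0.005,0,0,0,0,1],[0,0.005,0,0,0,0,1],[0,0.005,0,0,0,0,1],[0,0.004,0,0,0,0,1],[0,0,0,0,0,0,1],[0,0.0025,0,0,0,0,1],[0,0,0,0,0,0,1]])

```text
clock: 35.28
tool_pos: [673.0, 25.1, 36.9]
eef_rot: [-3.141, 0.0, 1.717]
contact_force: [-6.3, -1.1, 5.2]
gripper_width: 35.1
grasp_force: 62.7
```

Call:
drive_tool(motion=[[0,0.002,0,0,0,0,1],[0,0,0,0,0,0,1],[0.005,0,0,0,0,0,1],[0.005,0,0,0,0,0,1],[0.005,0,0,0,0,0,1],[0,0,0,0,0,0,1]])

```text
clock: 36.02
tool_pos: [672.4, 30.3, 37.1]
eef_rot: [-3.139, 0.005, 1.717]
contact_force: [-8.2, -12.9, 8.7]
gripper_width: 34.7
grasp_force: 63.0
```

Call:
drive_tool(motion=[[0,0,-0.002,0,0,0,1],[0.004,0,0,0,0,0,1],[0.004,0,0,0,0,0,1],[0,0,0,0,0,0,1]])

```text
clock: 36.52
tool_pos: [671.4, 37.0, 37.1]
eef_rot: [-3.139, 0.002, 1.717]
contact_force: [-5.4, -7.7, 1.9]
gripper_width: 35.0
grasp_force: 62.5
```

Call:
drive_tool(motion=[[0.003,0,0,0,0,0,1],[0.003,0,0,0,0,0,1],[0,0,0,0,0,0,1]])

```text
clock: 36.9
tool_pos: [671.0, 39.3, 37.2]
eef_rot: [-3.139, 0.004, 1.717]
contact_force: [-5.0, -10.8, 2.2]
gripper_width: 34.9
grasp_force: 62.3
```

Call:
drive_tool(motion=[[0.003,0,0,0,0,0,1],[0.002,0,0,0,0,0,1],[0,0.003,0,0,0,0,1],[0,0.002,0,0,0,0,1],[0,0,0,0,0,0,1]])

```text
clock: 37.52
tool_pos: [671.2, 39.6, 37.7]
eef_rot: [-3.132, 0.008, 1.717]
contact_force: [-17.8, -20.3, 12.7]
gripper_width: 35.0
grasp_force: 63.6
```

Run:
```python
from h import *
flush('w10')
```

```text
foot 4238 x -67.4..-0.5 y max 0.6 (array([667.6,  64.8]), array([68. , 59.9]), np.float64(0.1475))
foot 656 x -44.0..-23.3 y max -25.3 (array([668.2,  62.5]), array([21.9, 12.7]), np.float64(0.1058))
top 6916 x -62.1..-4.5 ymax -4.9
fence x 0.6..11.9
fence y 0.6..12.5
[671.22565908  39.63261648  37.67950767] [-17.36178062 -21.15016231  12.4067227 ]
```

Call:
drive_tool(motion=[[0,0,0,0,0,0,0],[0,0,0,0,0,0,0],[0,0,0,0,0,0,0],[0,0,0,0,0,0,0],[0,0,0,0,0,0,0],[0,0,0,0,0,0,0],[0,0,0,0,0,0,0],[0,0,0,0,0,0,0],[0,0,0,0,0,0,0]])

```text
clock: 38.7
tool_pos: [674.5, 46.0, 37.5]
eef_rot: [3.142, 0.0, 1.717]
contact_force: [-0.5, -0.3, 0.3]
gripper_width: 85.6
grasp_force: 0.0
```

Run:
```python
from h import *
flush('w11'); go(672,37.2,36,np.pi/2+.146)
```

```text
foot 4125 x -67.3..-0.7 y max 0.2 (array([667.4,  65.8]), array([67.7, 57.7]), np.float64(0.1457))
foot 510 x -44.6..-24.4 y max -27.5 (array([667.7,  61.1]), array([21.3, 10.8]), np.float64(0.1346))
top 5461 x -51.5..-16.4 ymax -5.4
top 658 x -85.4..-71.7 ymax -36.6
top 545 x 12.9..19.8 ymax -36.8
fence x 0.4..12.0
fence y 0.4..12.6
[674.48037391  45.98077414  37.49703433] [-0.05363892 -0.20313399 -0.67752935]
at [674.5  46.   37.5] 1.7168 | wz -0.0000 (deg 0.0) | tx -0.0139 ty -0.0062 tz 0.0025
```

Squared and let go. Regrip, carry to the mid outline.

Call:
drive_tool(motion=[[-0.0139,-0.0062,0.0025,0,0,0,0],[0,0,0,0,0,0,0],[0,0,0,0,0,0,1],[0,0,0,0,0,0,1],[0,0,0,0,0,0,1],[0,0,0,0,0,0,1],[0,0,0,0,0,0,1],[0,0,0,0,0,0,1],[0,0,0,0,0,0,1]])

```text
clock: 39.88
tool_pos: [671.2, 37.2, 36.3]
eef_rot: [-3.14, -0.0, 1.717]
contact_force: [-5.9, -1.1, 4.6]
gripper_width: 34.9
grasp_force: 61.5
```

Run:
```python
from h import *
go(507.5,-312.4,140,np.pi/2-.009); print(arm.get_obs()['gripper_width'])
```

```text
at [671.2  37.2  36.3] 1.7171 | wz 0.0247 (deg -8.9) | tx -0.5852 ty -0.2676 tz -0.1728
34.92926599956309
```

Call:
drive_tool(motion=[[0,0,-0.03,0,0,0,1],[0,0,-0.06,0,0,0,1],[0,0,-0.0828,0,0,0,1],[0,0,0,0,0,0.0247,1],[-0.065,-0.0297,0,0,0,0,1],[-0.065,-0.0297,0,0,0,0,1],[-0.065,-0.0297,0,0,0,0,1],[-0.065,-0.0297,0,0,0,0,1],[-0.065,-0.0297,0,0,0,0,1],[-0.065,-0.0297,0,0,0,0,1],[-0.065,-0.0297,0,0,0,0,1],[-0.065,-0.0297,0,0,0,0,1],[-0.065,-0.0297,0,0,0,0,1],[0,0,0,0,0,0,1],[0,0,0,0,0,0,1],[0,0,0,0,0,0,1]])

```text
clock: 41.88
tool_pos: [508.9, -311.2, 139.9]
eef_rot: [3.141, -0.0, 1.563]
contact_force: [-0.7, 0.4, -3.6]
gripper_width: 35.3
grasp_force: 61.1
```

Run:
```python
from h import *
held(115,140); go(507.0,-312.5,48,np.pi/2-.009); print(arm.get_obs()['gripper_width']); bed('w12')
```

```text
held foot (array([ 509.6, -284.1]), array([68.5, 61.1]), np.float64(-0.0089)) 126.66317394318347 ymax -253.6 4822
held foot (array([ 509.6, -285.7]), array([22.2, 13.2]), np.float64(-0.0147)) 127.21040313478736 ymax -279.3 984
at [ 509.  -311.2  139.7] 1.5631 | wz 0.0002 (deg -0.1) | tx -0.0022 ty -0.0032 tz 0.1529
34.677281182785414
line (array([ 607.7, -273.3]), array([86.5, 92.1]), np.float64(-0.0029)) 766
line (array([ 508.3, -255.2]), array([88.3, 21.6]), np.float64(-0.0068)) 713
line (array([ 407.7, -314. ]), array([ 90.2, 107.1]), np.float64(-0.0127)) 2005
line (array([ 589. , -396.2]), array([18.7,  4. ]), np.float64(0.0006)) 48
foot (array([ 607.6, -313.3]), array([ 67.8, 148.6]), np.float64(-0.0128)) 3501
top (array([ 608. , -313.8]), array([ 36.8, 138.3]), np.float64(-0.0083)) 5396
```

Call:
drive_tool(motion=[[-0.001,-0.003,0.03,0,0,0,1],[0,0,0.05,0,0,0,1],[0,0,0.05,0,0,0,1],[0,0,0.02,0,0,0,1],[0,0,0.004,0,0,0,1],[0,0,0,0,0,0,1],[0,0,0,0,0,0,1],[0,0,0,0,0,0,1]])

```text
clock: 42.98
tool_pos: [507.2, -313.3, 48.3]
eef_rot: [3.14, 0.001, 1.562]
contact_force: [0.7, 0.5, -3.3]
gripper_width: 35.2
grasp_force: 60.9
```

Call:
drive_tool(motion=[[0.0013,0,0.002,0,0,0,1],[0,0,0.002,0,0,0,1],[0,0,0.002,0,0,0,1],[0,0,0.0015,0,0,0,1],[0,0,0,0,0,0,1],[0,0,0,0,0,0,1]])

```text
clock: 43.72
tool_pos: [506.7, -312.1, 44.3]
eef_rot: [-3.141, -0.0, 1.562]
contact_force: [-4.8, 2.9, 9.0]
gripper_width: 34.9
grasp_force: 62.5
```

Call:
drive_tool(motion=[[0,0,0,0,0,0,0],[0,0,0,0,0,0,0],[0,0,0,0,0,0,0],[0,0,0,0,0,0,0],[0,0,0,0,0,0,0],[0,0,0,0,0,0,0],[0,0,0,0,0,0,0],[0,0,-0.04,0,0,0,0],[0,0,-0.08,0,0,0,0],[0,0,-0.08,0,0,0,0],[0,0,-0.08,0,0,0,0],[0,0,0,0,0,0,0],[0,0,0,0,0,0,0]])

```text
clock: 45.35
tool_pos: [506.4, -311.9, 210.4]
eef_rot: [-3.141, -0.0, 1.562]
contact_force: [0.2, 0.2, -0.6]
gripper_width: 85.9
grasp_force: 0.0
```

Run:
```python
from h import *
bed('w13'); go(395,308,210,np.pi/2+.276)
```

```text
line (array([ 607.8, -313.1]), array([ 88.4, 170.5]), np.float64(-0.0104)) 1097
line (array([ 507.9, -315.7]), array([ 89.1, 143.1]), np.float64(-0.009)) 977
line (array([ 407.7, -311.1]), array([ 89.8, 100.4]), np.float64(-0.0108)) 1337
line (array([ 540.3, -370.8]), array([23.4, 19.8]), np.float64(0.0145)) 130
line (array([ 649.5, -388.8]), array([ 5.5, 18.7]), np.float64(-0.0139)) 50
foot (array([ 607.7, -312.9]), array([ 67.5, 148.8]), np.float64(-0.0105)) 2215
foot (array([ 507.2, -311.5]), array([ 68.1, 114.1]), np.float64(-0.0111)) 2385
foot (array([ 507.7, -282.8]), array([20.7, 19.3]), np.float64(-0.0233)) 291
foot (array([ 507. , -316.6]), array([17.5, 18.2]), np.float64(0.7844)) 210
top (array([ 608.2, -313.8]), array([ 36.6, 138.5]), np.float64(-0.0079)) 3195
top (array([ 507.2, -311.9]), array([ 35.9, 103.1]), np.float64(-0.0082)) 2177
at [ 505.9 -311.5  209.3] 1.5616 | wz -0.0454 (deg 16.3) | tx 1.0438 ty 0.1035 tz -0.0012
```

The mid block is in place too. Now the short one.

Call:
drive_tool(motion=[[0,0,0,0,0,-0.0227,0],[0,0,0,0,0,-0.0227,0],[0.0803,0.008,0,0,0,0,0],[0.0803,0.008,0,0,0,0,0],[0.0803,0.008,0,0,0,0,0],[0.0803,0.008,0,0,0,0,0],[0.0803,0.008,0,0,0,0,0],[0.0803,0.008,0,0,0,0,0],[0.0803,0.008,0,0,0,0,0],[0.0803,0.008,0,0,0,0,0],[0.0803,0.008,0,0,0,0,0],[0.0803,0.008,0,0,0,0,0],[0.0803,0.008,0,0,0,0,0],[0.0803,0.008,0,0,0,0,0],[0.0803,0.008,0,0,0,0,0],[0,0,0,0,0,0,0],[0,0,0,0,0,0,0],[0,0,0,0,0,0,0]])

```text
clock: 47.65
tool_pos: [395.9, 306.4, 210.0]
eef_rot: [-3.14, 0.001, 1.846]
contact_force: [-0.1, 0.2, 0.3]
gripper_width: 85.5
grasp_force: 0.0
```

Run:
```python
from h import *
tops('w14'); go(390,315.2,36,np.pi/2+.28)
```

```text
(array([389.3, 314.9]), array([35.5, 68.2]), np.float64(0.2847)) 62.9 1465 [180, 317]
(array([57.6, 33.7]), array([ 5.8, 30.8]), np.float64(0.4791)) 60.9 179 [322, 4]
(array([738.6, 225.2]), array([42.7,  7.2]), np.float64(0.6347)) 62.6 288 [323, 565]
at [396.1 306.4 210.3] 1.8452 | wz -0.0009 (deg 0.3) | tx 0.0169 ty -0.0057 tz 0.2906
```

Call:
drive_tool(motion=[[0.0169,-0.0067,0.05,0,0,-0.0015,0],[0,0,0.06,0,0,0,0],[0,0,0.06,0,0,0,0],[0,0,0.06,0,0,0,0],[0,0,0.0606,0,0,0,0],[0,0,0,0,0,0,0],[0,0,0,0,0,0,1],[0,0,0,0,0,0,1],[0,0,0,0,0,0,1],[0,0,0,0,0,0,1],[0,0,0,0,0,0,1],[0,0,0,0,0,0,1],[0,0,0,0,0,0,1]])

```text
clock: 49.32
tool_pos: [390.6, 316.9, 38.2]
eef_rot: [3.139, -0.001, 1.856]
contact_force: [-0.5, -0.2, 6.8]
gripper_width: 35.0
grasp_force: 62.4
```

Run:
```python
from h import *
go(659,41.5,136,np.pi/2+.146)
```

```text
at [390.6 316.9  38.2] 1.8564 | wz 0.0222 (deg -8.0) | tx -0.5192 ty 0.3759 tz -0.1629
```

Call:
drive_tool(motion=[[0,0,-0.03,0,0,0,1],[0,0,-0.06,0,0,0,1],[0,0,-0.073,0,0,0,1],[0,0,0,0,0,0.0222,1],[-0.0577,0.0418,0,0,0,0,1],[-0.0577,0.0418,0,0,0,0,1],[-0.0577,0.0418,0,0,0,0,1],[-0.0577,0.0418,0,0,0,0,1],[-0.0577,0.0418,0,0,0,0,1],[-0.0577,0.0418,0,0,0,0,1],[-0.0577,0.0418,0,0,0,0,1],[-0.0577,0.0418,0,0,0,0,1],[-0.0577,0.0418,0,0,0,0,1],[0,0,0,0,0,0,1],[0,0,0,0,0,0,1],[0,0,0,0,0,0,1]])

```text
clock: 51.32
tool_pos: [657.2, 41.8, 134.4]
eef_rot: [-3.141, -0.0, 1.718]
contact_force: [0.7, -0.2, -2.3]
gripper_width: 34.9
grasp_force: 61.3
```

Run:
```python
from h import *
held(108,135); go(659,41.5,42,np.pi/2+.146); print(arm.get_obs()['gripper_width'])
```

```text
held foot (array([655.2,  58.6]), array([68.3, 43.5]), np.float64(0.1438)) 119.22664809580331 ymax 83.6 4069
held foot (array([657. ,  46.3]), array([22.1,  7. ]), np.float64(0.1583)) 125.38755651480088 ymax 50.5 591
at [657.2  41.8 134.4] 1.7181 | wz 0.0002 (deg -0.1) | tx -0.0010 ty 0.0028 tz 0.1541
34.873971472105026
```

Call:
drive_tool(motion=[[0,0,0.04,0,0,0,1],[0,0,0.05,0,0,0,1],[0,0,0.045,0,0,0,1],[0,0,0.0195,0,0,0,1],[0,0,0.002,0,0,0,1],[0,0,0.002,0,0,0,1],[0,0,0,0,0,0,1],[0,0,0,0,0,0,1]])

```text
clock: 52.38
tool_pos: [658.6, 40.7, 40.1]
eef_rot: [3.14, 0.0, 1.717]
contact_force: [0.2, 0.7, -2.3]
gripper_width: 35.0
grasp_force: 61.3
```

Call:
drive_tool(motion=[[0,0,0.002,0,0,0,1],[0,0,0,0,0,0,1],[0,0,0,0,0,0,1]])

```text
clock: 52.75
tool_pos: [658.3, 40.7, 38.3]
eef_rot: [3.141, 0.0, 1.717]
contact_force: [0.0, -0.6, 0.8]
gripper_width: 35.0
grasp_force: 61.4
```

Call:
drive_tool(motion=[[0,0.005,0.0005,0,0,0,1],[0,0.005,0,0,0,0,1],[0,0.005,0,0,0,0,1],[0,0.004,0,0,0,0,1],[0,0,0,0,0,0,1],[0,0.0025,0,0,0,0,1],[0,0,0,0,0,0,1]])

```text
clock: 53.62
tool_pos: [670.5, 42.5, 38.3]
eef_rot: [-3.141, 0.0, 1.717]
contact_force: [-4.5, -1.0, 6.3]
gripper_width: 35.2
grasp_force: 62.2
```

Call:
drive_tool(motion=[[0,0.002,0,0,0,0,1],[0,0,0,0,0,0,1],[0.005,0,0,0,0,0,1],[0.005,0,0,0,0,0,1],[0.005,0,0,0,0,0,1],[0,0,0,0,0,0,1]])

```text
clock: 54.38
tool_pos: [669.8, 48.0, 38.6]
eef_rot: [-3.139, 0.005, 1.716]
contact_force: [-7.8, -13.1, 9.5]
gripper_width: 35.1
grasp_force: 62.6
```

Call:
drive_tool(motion=[[0,0,-0.002,0,0,0,1],[0.004,0,0,0,0,0,1],[0.004,0,0,0,0,0,1],[0,0,0,0,0,0,1],[0.003,0,0,0,0,0,1],[0,0,0,0,0,0,1]])

```text
clock: 55.12
tool_pos: [668.5, 56.3, 38.5]
eef_rot: [-3.138, 0.002, 1.717]
contact_force: [-3.7, -6.9, 2.8]
gripper_width: 34.9
grasp_force: 62.0
```

Call:
drive_tool(motion=[[0.003,0,0,0,0,0,1],[0.003,0,0,0,0,0,1],[0,0,0,0,0,0,1]])

```text
clock: 55.5
tool_pos: [668.6, 56.7, 38.9]
eef_rot: [-3.139, 0.007, 1.717]
contact_force: [-3.8, -16.8, 3.7]
gripper_width: 35.3
grasp_force: 61.9
```

Call:
drive_tool(motion=[[0,0.003,0,0,0,0,1],[0.001,0.003,0,0,0,0,1],[0,0,0,0,0,0,1]])

```text
clock: 55.88
tool_pos: [668.8, 56.8, 39.0]
eef_rot: [-3.13, 0.007, 1.717]
contact_force: [-19.2, -20.0, 14.8]
gripper_width: 34.8
grasp_force: 63.3
```

Run:
```python
from h import *
flush('w15')
```

```text
foot 3241 x -67.2..-0.6 y max 0.8 (array([666.4,  73.5]), array([67.8, 42.7]), np.float64(0.1477))
foot 234 x -41.9..-26.0 y max -30.6 (array([668.3,  60.5]), array([16.9,  5.9]), np.float64(0.1591))
top 5452 x -62.4..-3.9 ymax -4.6
fence x 0.6..11.9
fence y 0.5..12.7
[668.76499606  56.76830391  38.99354258] [-18.29015654 -20.24244453  14.3298676 ]
```

Call:
drive_tool(motion=[[0,0,0,0,0,0,0],[0,0,0,0,0,0,0],[0,0,0,0,0,0,0],[0,0,0,0,0,0,0],[0,0,0,0,0,0,0],[0,0,0,0,0,0,0],[0,0,0,0,0,0,0],[0,0,0,0,0,0,0],[0,0,0,0,0,0,0]])

```text
clock: 57.05
tool_pos: [672.6, 63.0, 38.8]
eef_rot: [3.142, 0.0, 1.717]
contact_force: [-0.0, 0.9, -0.3]
gripper_width: 85.7
grasp_force: 0.0
```

Run:
```python
from h import *
flush('w16'); go(669.5,54.4,37,np.pi/2+.146)
```

```text
foot 3219 x -67.3..-0.7 y max 0.4 (array([666.2,  74. ]), array([67.7, 41.9]), np.float64(0.1445))
top 3906 x -51.5..-16.4 ymax -5.2
top 650 x -84.6..-71.1 ymax -19.7
top 529 x 13.5..19.8 ymax -19.7
fence x 0.5..12.0
fence y 0.4..12.8
[672.57896454  62.92706942  38.83254163] [ 0.3227935   0.1698528  -0.23237909]
at [672.6  62.9  38.8] 1.7169 | wz 0.0000 (deg -0.0) | tx -0.0133 ty -0.0071 tz 0.0031
```

Call:
drive_tool(motion=[[-0.0133,-0.0071,0.0031,0,0,0,0],[0,0,0,0,0,0,0],[0,0,0,0,0,0,1],[0,0,0,0,0,0,1],[0,0,0,0,0,0,1],[0,0,0,0,0,0,1],[0,0,0,0,0,0,1],[0,0,0,0,0,0,1],[0,0,0,0,0,0,1]])

```text
clock: 58.22
tool_pos: [668.7, 54.4, 37.3]
eef_rot: [-3.139, 0.0, 1.717]
contact_force: [-4.9, -0.9, 4.6]
gripper_width: 34.9
grasp_force: 62.2
```

Run:
```python
from h import *
go(407.0,-311.5,145,np.pi/2-.009); print(arm.get_obs()['gripper_width'])
```

```text
at [668.7  54.4  37.3] 1.7172 | wz 0.0247 (deg -8.9) | tx -0.6137 ty -0.4306 tz -0.1794
34.86841530674989
```

Call:
drive_tool(motion=[[0,0,-0.03,0,0,0,1],[0,0,-0.06,0,0,0,1],[0,0,-0.0894,0,0,0,1],[0,0,0,0,0,0.0247,1],[-0.0614,-0.0431,0,0,0,0,1],[-0.0614,-0.0431,0,0,0,0,1],[-0.0614,-0.0431,0,0,0,0,1],[-0.0614,-0.0431,0,0,0,0,1],[-0.0614,-0.0431,0,0,0,0,1],[-0.0614,-0.0431,0,0,0,0,1],[-0.0614,-0.0431,0,0,0,0,1],[-0.0614,-0.0431,0,0,0,0,1],[-0.0614,-0.0431,0,0,0,0,1],[-0.0614,-0.0431,0,0,0,0,1],[0,0,0,0,0,0,1],[0,0,0,0,0,0,1],[0,0,0,0,0,0,1]])

```text
clock: 60.35
tool_pos: [408.2, -310.8, 144.9]
eef_rot: [3.141, -0.0, 1.563]
contact_force: [-0.4, -0.4, -3.1]
gripper_width: 35.1
grasp_force: 61.6
```

Run:
```python
from h import *
held(115,145); go(407.0,-311.5,49,np.pi/2-.009); print(arm.get_obs()['gripper_width']); bed('w17')
```

```text
held foot (array([ 408.9, -292.4]), array([68.2, 44.3]), np.float64(-0.0083)) 130.67447813867915 ymax -270.4 4166
held foot (array([ 408.8, -304.3]), array([21.8,  7.5]), np.float64(-0.0056)) 135.19003800827733 ymax -301.4 572
at [ 408.2 -310.7  144.7] 1.5632 | wz 0.0002 (deg -0.1) | tx -0.0013 ty -0.0020 tz 0.1596
35.00569299055523
line (array([ 431.2, -201.3]), array([117.7,   0.4]), np.float64(-0.009)) 135
line (array([ 514.8, -202.1]), array([46. ,  0.3]), np.float64(-0.0079)) 53
line (array([ 608.3, -313.8]), array([ 89.6, 172.3]), np.float64(-0.0126)) 1276
line (array([ 508.3, -321. ]), array([ 89.8, 153.3]), np.float64(-0.0105)) 1172
line (array([ 408.3, -277. ]), array([89.4, 32.9]), np.float64(-0.007)) 843
line (array([ 633.3, -414.5]), array([55.5, 11.4]), np.float64(-0.3922)) 84
foot (array([ 607.7, -313.4]), array([ 69. , 149.1]), np.float64(-0.0091)) 4009
foot (array([ 506.7, -311.9]), array([ 67.6, 114.7]), np.float64(-0.0091)) 2727
top (array([ 607.9, -314. ]), array([ 39.3, 138.3]), np.float64(-0.0088)) 6124
top (array([ 506.9, -312.2]), array([ 36.7, 103.5]), np.float64(-0.0087)) 3973
```

Call:
drive_tool(motion=[[0,-0.0015,0.03,0,0,0,1],[0,0,0.05,0,0,0,1],[0,0,0.05,0,0,0,1],[0,0,0.025,0,0,0,1],[0,0,0.0046,0,0,0,1],[0,0,0.002,0,0,0,1],[0,0,0,0,0,0,1],[0,0,0,0,0,0,1]])

```text
clock: 61.45
tool_pos: [407.2, -312.2, 48.6]
eef_rot: [3.14, 0.001, 1.562]
contact_force: [0.0, -0.1, -1.8]
gripper_width: 35.1
grasp_force: 61.6
```

Call:
drive_tool(motion=[[0,0,0.002,0,0,0,1],[0,0,0.002,0,0,0,1],[0,0,0,0,0,0,1],[0,0,0,0,0,0,1]])

```text
clock: 61.95
tool_pos: [406.7, -311.7, 45.4]
eef_rot: [3.141, 0.0, 1.562]
contact_force: [0.1, 0.2, -1.1]
gripper_width: 35.3
grasp_force: 61.6
```

Call:
drive_tool(motion=[[0,0,0.0015,0,0,0,1],[0,0,0.001,0,0,0,1],[0,0,0,0,0,0,1],[0,0,0,0,0,0,1]])

```text
clock: 62.45
tool_pos: [406.8, -311.7, 45.3]
eef_rot: [-3.141, 0.0, 1.562]
contact_force: [-3.4, 4.5, 12.7]
gripper_width: 35.1
grasp_force: 63.5
```

Call:
drive_tool(motion=[[0,0,0,0,0,0,0],[0,0,0,0,0,0,0],[0,0,0,0,0,0,0],[0,0,0,0,0,0,0],[0,0,0,0,0,0,0],[0,0,0,0,0,0,0],[0,0,0,0,0,0,0],[0,0,-0.04,0,0,0,0],[0,0,-0.08,0,0,0,0],[0,0,-0.08,0,0,0,0],[0,0,-0.08,0,0,0,0],[0,0,0,0,0,0,0],[0,0,0,0,0,0,0]])

```text
clock: 64.08
tool_pos: [406.5, -311.4, 211.4]
eef_rot: [-3.141, -0.0, 1.562]
contact_force: [0.6, 0.0, -0.8]
gripper_width: 85.4
grasp_force: 0.0
```

Run:
```python
from h import *
bed('w18'); go(448.5,-11,215,np.pi+.08)
```

```text
line (array([ 571.2, -315.3]), array([ 41. , 173.8]), np.float64(0.1709)) 768
line (array([ 623.8, -230.8]), array([61.3,  4.3]), np.float64(-0.0062)) 94
line (array([ 575.1, -257.2]), array([ 2.1, 34.7]), np.float64(-0.0169)) 74
line (array([ 508.4, -312.4]), array([ 89.7, 135.4]), np.float64(-0.0111)) 1170
line (array([ 407.8, -314.1]), array([ 89.4, 107.3]), np.float64(-0.0108)) 943
line (array([ 440.1, -353.3]), array([24.4, 18.2]), np.float64(0.1402)) 126
line (array([ 549. , -370.2]), array([ 6.8, 19.5]), np.float64(-0.0597)) 68
line (array([ 636. , -409.1]), array([53.8,  8.5]), np.float64(-0.2215)) 45
foot (array([ 608. , -313.6]), array([ 69.7, 149.1]), np.float64(-0.0107)) 2522
foot (array([ 507. , -311.5]), array([ 68.5, 112.8]), np.float64(-0.0109)) 1739
foot (array([ 407.4, -311.1]), array([68. , 79.8]), np.float64(-0.0101)) 1713
foot (array([ 407.6, -300.2]), array([21.1, 15.8]), np.float64(-0.0189)) 225
top (array([ 608.1, -313.9]), array([ 38. , 137.9]), np.float64(-0.0089)) 3604
top (array([ 506.8, -312. ]), array([ 36.7, 103.1]), np.float64(-0.0153)) 2391
top (array([ 407.4, -311.2]), array([36.1, 68. ]), np.float64(-0.0074)) 1480
at [ 406.1 -311.   210.4] 1.5616 | wz -0.2642 (deg 95.1) | tx -0.1105 ty 0.4927 tz -0.0076
```

All three are in place. Now the gate.

Call:
drive_tool(motion=[[0,0,0,0,0,-0.0294,0],[0,0,0,0,0,-0.0294,0],[0,0,0,0,0,-0.0294,0],[0,0,0,0,0,-0.0294,0],[0,0,0,0,0,-0.0294,0],[0,0,0,0,0,-0.0294,0],[0,0,0,0,0,-0.0294,0],[0,0,0,0,0,-0.0294,0],[0,0,0,0,0,-0.029,0],[-0.0184,0.0821,0,0,0,0,0],[-0.0184,0.0821,0,0,0,0,0],[-0.0184,0.0821,0,0,0,0,0],[-0.0184,0.0821,0,0,0,0,0],[-0.0184,0.0821,0,0,0,0,0],[-0.0184,0.0821,0,0,0,0,0],[0,0,0,0,0,0,0],[0,0,0,0,0,0,0],[0,0,0,0,0,0,0]])

```text
clock: 66.38
tool_pos: [448.7, -12.8, 211.1]
eef_rot: [3.142, -0.001, -3.063]
contact_force: [-0.0, -0.9, -0.9]
gripper_width: 85.4
grasp_force: 0.0
```

Run:
```python
from h import *
tops('w19'); go(449.5,-11.5,38,np.pi+.08)
P=np.load('w19.npz')['P'];Z=P[...,2];m=(Z>5)&(Z<40)&(P[...,0]>370)&(P[...,0]<530)&(abs(P[...,1])<160)&(np.mgrid[:400,:640][0]<330)
for k in comps(m,2000): print('body',rect(P[k][:,:2]))
```

```text
(array([ 401.9, -280.9]), array([41.5, 19.1]), np.float64(0.512)) 63.7 465 [128, 58]
(array([ 406.7, -330.3]), array([24.8, 19.6]), np.float64(-0.0579)) 61.2 187 [128, 4]
(array([ 406.5, -302.1]), array([26.4, 17.9]), np.float64(-0.0654)) 64.5 314 [129, 31]
(array([450.1, -11.6]), array([45.1, 13.2]), np.float64(0.0834)) 62.6 521 [190, 321]
(array([ 490.1, -305.4]), array([ 34.1, 107.3]), np.float64(-0.3497)) 64.0 751 [212, 64]
(array([ 510.9, -348.9]), array([24.5, 25.1]), np.float64(-0.5936)) 64.2 294 [221, 9]
(array([ 509.7, -316.1]), array([27.4, 23.1]), np.float64(0.5054)) 64.9 289 [224, 39]
(array([ 510. , -283.2]), array([19.4, 26.7]), np.float64(-0.5226)) 64.5 264 [226, 68]
(array([ 590.1, -309.8]), array([ 31.4, 141.5]), np.float64(-0.2262)) 64.0 1062 [288, 71]
(array([ 609.6, -364.2]), array([30.4, 26.8]), np.float64(0.6827)) 65.0 271 [299, 16]
(array([ 609.5, -330.2]), array([27.6, 30.8]), np.float64(-0.1135)) 65.1 272 [301, 44]
(array([ 610.7, -299.2]), array([25.4, 29.2]), np.float64(-0.7826)) 65.1 253 [304, 72]
(array([ 608.6, -265.2]), array([26.8, 26.9]), np.float64(0.0109)) 64.6 238 [305, 99]
at [448.8 -12.8 211.3] -3.0636 | wz -0.0003 (deg 0.1) | tx -0.0013 ty 0.0021 tz 0.2888
body (array([449.4, -10. ]), array([ 99.4, 230.4]), np.float64(0.0686))
```

Call:
drive_tool(motion=[[-0.0022,0.002,0.0588,0,0,0,0],[0,0,0.06,0,0,0,0],[0,0,0.06,0,0,0,0],[0,0,0.06,0,0,0,0],[0,0,0.05,0,0,0,0],[0,0,0,0,0,0,0],[0,0,0,0,0,0,1],[0,0,0,0,0,0,1],[0,0,0,0,0,0,1],[0,0,0,0,0,0,1],[0,0,0,0,0,0,1],[0,0,0,0,0,0,1],[0,0,0,0,0,0,1],[0,0,0,0,0,0,1]])

```text
clock: 68.18
tool_pos: [451.0, -10.9, 39.5]
eef_rot: [-3.141, 0.001, -3.062]
contact_force: [-1.8, -3.0, 6.2]
gripper_width: 12.8
grasp_force: 59.5
```

Call:
drive_tool(motion=[[0,0.0084,0,0,0,0,1],[0,0.0084,0,0,0,0,1],[0,0.0084,0,0,0,0,1],[0,0.0084,0,0,0,0,1],[0,0.0084,0,0,0,0,1],[0,0.0084,0,0,0,0,1],[0,0.0084,0,0,0,0,1],[0,0.0084,0,0,0,0,1],[0,0,0,0,0,0,1],[0,0,0,0,0,0,1]])

```text
clock: 69.42
tool_pos: [448.3, 27.5, 39.5]
eef_rot: [-3.137, 0.002, -3.061]
contact_force: [-0.3, -12.1, 3.1]
gripper_width: 12.9
grasp_force: 60.1
```

Call:
drive_tool(motion=[[0,0,0,0,0,0,0],[0,0,0,0,0,0,0],[0,0,0,0,0,0,0],[0,0,0,0,0,0,0],[0,0,0,0,0,0,0],[0,0,0,0,0,0,0],[0,0,0,0,0,0,0],[0,0,-0.08,0,0,0,0],[0,0,-0.08,0,0,0,0],[0,0,-0.08,0,0,0,0],[0,0,-0.05,0,0,0,0],[0,0,0,0,0,0,0],[0,0,0,0,0,0,0]])

```text
clock: 71.05
tool_pos: [446.5, 29.9, 211.5]
eef_rot: [3.141, -0.001, -3.062]
contact_force: [0.1, 0.2, -0.3]
gripper_width: 85.6
grasp_force: 0.0
```

Run:
```python
from h import *
tops('w20',59,68,280); tops('t20',62,82,400,'top')
```

```text
(array([ 405. , -278.3]), array([37.4, 11.9]), np.float64(0.2526)) 63.6 349 [127, 17]
(array([447.,  28.]), array([44.7, 13.2]), np.float64(0.0701)) 62.7 516 [190, 318]
(array([ 492.9, -282.3]), array([31.8, 69.6]), np.float64(-0.5632)) 63.4 410 [215, 43]
(array([ 510.2, -287.3]), array([23.4, 13.8]), np.float64(0.5366)) 63.8 182 [224, 30]
(array([ 605.9, -313.6]), array([ 36.5, 137.9]), np.float64(-0.0191)) 72.4 337 [160, 439]
(array([ 506.1, -312.6]), array([ 36.9, 105.3]), np.float64(0.0008)) 72.8 276 [190, 441]
(array([ 406.6, -311.5]), array([35.7, 69.1]), np.float64(-0.0207)) 72.8 203 [221, 443]
```

View pics/t20.png

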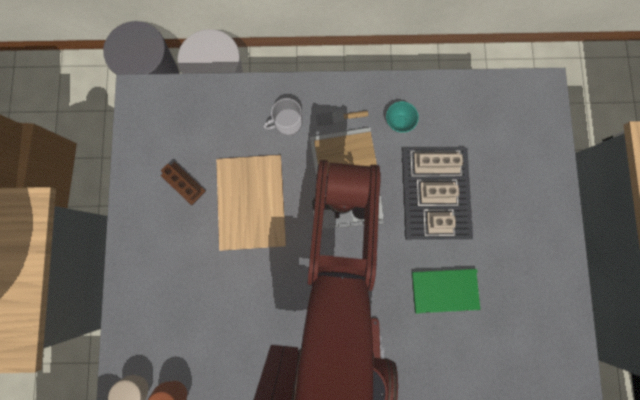

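All three blocks lie in their outlines at (438,162), (438,192) and (440,222). The jug, tub and brush have not moved. Handing in.

```bash
python3 -c "
from cell import arm
print(arm.close_job())"
```

```text
the job is handed in; nothing more can be done
None
```

The job is handed in: the gate went to half open, the long, mid and short blocks were each squared in the jig and set within about 2 mm of their outline centres, and the gate was then slid to fully open; the jug, tub and brush look unmoved, and the hand-in returned no verdict.

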